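# Pack the last sleeve into a stock tube

## Robot

A 7-joint arm with a two-finger parallel gripper is mounted at the origin on the work surface. World frame = base frame: x ahead of the robot, y to its left, z up, the work surface at z = 0. Lengths are in mm, angles in rad, forces in N, time in s.
With the tool pointing down it reaches from about 400 to 875 mm from the base axis. Payload 4.4 kg.
Tool frame: the origin (TCP) lies at the very end of the fingers, on their centre line; the grasp point (between the pads) lies 19 mm behind it; z points along the fingers, x is the direction in which the jaws open and shut, and the axes are right-handed (so a half turn about z gives the same grasp; the last joint's range is limited). The gripper opens to 85 mm and grips with 20 to 120 N. Pads are 22 mm wide; open, the fingers measure 114 mm over their backs; the gripper's body (76 mm by 85 mm) begins 54 mm behind the grasp point. The pads swing forward as they close: fully open they stand 13 mm farther back than shut.
Start: joints at [1.08, 0.628, 0.038, 1.517, -0.027, 0.996, -0.02], TCP at [267.918, -592.231, 231.313] pointing down, gripper open.
Joint ranges: [-3.06, 3.06], [-0.37, 2.12], [-1.25, 1.32], [0.18, 2.47], [-1.1, 4.24], [0.23, 1.98], [-2.94, 2.94]. Speed limits (rad/s): [2.57, 2.57, 3.14, 3.14, 3.14, 3.14, 3.14].

## Interface

Orientations are given as [roll, pitch, yaw] about the fixed x, y, z axes, in that order (R = Rz(yaw) Ry(pitch) Rx(roll)).
In Python, from cell import * gives the robot as it stands. The module is installed in compiled form; this text tells all that it offers.
- The arm moves only by the tool play_rows, never from a script. Its argument "targets" is a list of rows, each an object with "slide": the shift along the tool's x, y, z in mm, a list of three; "turn": the turn, a rotation vector about the tool's x, y, z in degrees, a list of three; "hand": the finger opening in mm, from 0 to 85.4. A call has 1 to 5 rows; each row shifts and turns the commanded pose from where the row before left it, along the tool's axes as they then stand; what a row does not reach is not made up. A row lasts 1/8 s, in which the tool goes at most 62.5 mm and 10.7 degrees, less where a joint would pass 70% of its speed; a pose out of reach is approached as far as the arm can. A call is refused whole if a number of a shift passes 62.5 or a number of a turn 10.7, either way. A call with a gripper value outside its range is refused whole. The fingers move at their own pace and stop on an object; the grip force is fixed at half the most. Time passes only in rows, so rows that do not move let the fingers close. It gives the time, the measured TCP pose, the force and the opening at its end, in the units of the state.
- read_state(): the state, without advancing time (a new reading comes with each control period).
- get_image(name): name is "scene" or "side" or "wrist"; returns (picture, depth): 420x560x3 uint8, blue, green, red; 420x560 float32, mm along the optical axis (not along the pixel's ray), 0 where there is no reading.
- calibration(name): a dict with "K" (3x3 intrinsics, pixels), "R" (3x3) and "t" (3): a world point X has camera coordinates R X + t. Camera axes: x right, y down, z forward; pixel columns grow to the right and rows downward; lengths in mm; the calibration is good to about 2 mm. A picture is of the moment at which its call begins: read the wrist's pose just before it. calibration takes no time and is no camera call; for the wrist camera it gives the pose at the moment of the call.
- finish_job(): hands the job in, once; it reports no verdict.
The state is a dict: "clock": time; "qpos": joint angles; "qd": joint speeds; "tau": joint torques, N m; "eef_pos": TCP position; "tool_rot": TCP orientation; "force": force on the tool from outside, world axes, zero at the start; "torque": the same for the moment, N m; "width": finger opening in mm.
Only numpy, scipy, OpenCV 4.12 (cv2) and the standard library are available. Lean on these libraries where they do the work, as an engineer would, in place of code of your own. Each camera call takes 0.05 s, during which the arm holds its last target.

## Task

Set the loose brass sleeve upright into the mouth of the clear tube, then take the packing rod and push it and the sleeve already stuck inside all the way down until both sit firmly on the sprung seat at the bottom and it gives no further; the spring strips drag, so do not mistake drag for the bottom. Finish with a steady push of about 18 N for a second through the rod, never more than 30 N, then stand the rod back in its holder and let go. Leave the other things on the table alone.

Things in the scene. Friction and masses are not known exactly. Their poses are not given: they have to be found in the camera images.
- tube: clear upright tube on a red 100 x 100 x 12 mm foot plate fixed to the table. Origin: on the tube's axis at the table surface; z up the axis. Mouth 150 mm above the origin; bore 27 mm, flared to about 36 mm over the top 8 mm; outside 46 mm at the flare, 35 mm below it.
- tube_mouth (a point): centre of the tube's open mouth. A sleeve let go in the mouth rests on the tips of the upper spring strips, its underside about 30 mm below the mouth, so its top stands a few mm proud of it.
- strips (a point): point on the tube's axis between two tiers of three steel spring strips lining the bore: upper tier 20 to 62 mm below the mouth, lower tier 66 to 134 mm below it. Each tier drags on a sleeve with a few N and holds it where it is left; the two together resist a push with up to about 12 N.
- seat (a joint): orange sprung seat at the bottom inside the tube, on an adjustable stop: its top face lies 20 to 34 mm above the table, set differently each time (not measured). Value in m: 0 free, rising as a sleeve presses it down, to 0.002 at its rigid end (about 8 N on the seat itself). Both sleeves must end stacked on it.
- sleeve_low_mid (a point): first brass sleeve, 24 mm across, 36 mm high, 100 g, already in the tube, stuck between the lower strips 10 to 30 mm short of the seat. Point: its centre; z is its axis.
- sleeve_mid (a point): second brass sleeve, the same size (24 mm across, 36 mm high, 100 g, 10 mm bore), standing upright loose on the table beside two other spacers. Point: its centre, 18 mm above its underside; z is its axis.
- rod_grip (a point): grip point of the packing rod, the centre of its blue handle (28 mm across, 50 mm long, 160 g in all). Below the handle is an aluminium shaft 18 mm across and 85 mm long, flat-ended; its tip is 110 mm below this point. z points up the rod. It stands upright in the holder.
- rod_tip (a point): centre of the flat lower end of the packing rod.
- holder: grey block 85 x 85 x 55 mm fixed on the table, with one round hole 21 mm across and 45 mm deep in the middle of its top, in which the packing rod stands with its tip 10 mm above the table. Origin: centre of its underside.
- spacer_steel_mid (a point): plain bright steel spacer, 24 mm across, 30 mm high, with a bore; stands on the table. Not wanted; leave alone. Point: its centre.
- spacer_black_mid (a point): black plastic spacer, 24 mm across, 45 mm high, with a bore; stands on the table. Not wanted; leave alone. Point: its centre.
- bolt_a: brass bolt standing on its 24 mm head, 59 mm high; leave alone. Origin: centre of its underside.
- bolt_b: steel bolt standing on its 24 mm head, 49 mm high; leave alone. Origin: centre of its underside.
- driver: screwdriver lying on the table; leave alone. Origin: under its middle, its length along its x.
- jar: closed grey jar, 56 mm across, 75 mm high; leave alone. Origin: centre of its underside.

How it is judged (in metres and radians):
On the way, in this order (a step that is already met when the one before it is completed fails the run):
1. the loose brass sleeve has been set upright into the mouth of the tube (horizontal distance between sleeve_mid and tube below 0.005 m and z of sleeve_mid in the frame of tube below 0.155 m and angle between sleeve_mid's own z axis and vertical below 0.2 rad and contact force between the fingers and sleeve below 0.1 N), for 0.2 s.
2. both sleeves are stacked on the seat, the seat is pushed down over 1.5 mm, and the rod presses on them with more than 15 N for 0.4 s (value of joint seat above 0.0015 m and distance between sleeve_mid and sleeve_low_mid below 0.0378 m and horizontal distance between each of sleeve_low_mid, sleeve_mid and tube below 0.004 m and z of sleeve_mid in the frame of sleeve_low_mid above 0.03 m and contact force between rod and sleeve above 15 N), for 0.4 s.
At the end, for the whole second after the job is handed in: Both sleeves stacked at rest in the tube within 4 mm of its axis, the lower resting on the seat (seat down over 0.25 mm), the upper within 1.8 mm of the lower; the rod at rest in the holder's hole, tip within 6 mm of its axis and of its floor, within 0.12 rad of upright, released (value of joint seat above 0.00025 m and distance between sleeve_mid and sleeve_low_mid below 0.0378 m and horizontal distance between each of sleeve_low_mid, sleeve_mid and tube below 0.004 m and z of sleeve_mid in the frame of sleeve_low_mid above 0.03 m and linear speed of sleeve below 0.01 m/s and horizontal distance between rod_tip and holder below 0.006 m and z of rod_tip in the frame of holder below 0.016 m and angle between rod_grip's own z axis and vertical below 0.12 rad and linear speed of rod below 0.02 m/s); the robot touches nothing.
It fails at once if the rod presses on the sleeve with more than 30 N (contact force between rod and sleeve above 30 N).
It fails at once if the rod presses on the tube with more than 20 N (contact force between rod and tube above 20 N).
It fails at once if a bystander (steel or black spacer, bolt, screwdriver or jar) is moved more than 20 mm (distance of any of spacer_steel_mid, spacer_black_mid, bolt_a, bolt_b, driver, jar from where it was at the start of the episode above 0.02 m).
It also fails if it takes over 72 s, if anything falls off the work surface, if the arm or the gripper's body presses on something with over 40 N, if the wrist force passes 120 N, or if a joint passes its speed limit or range.

## Working session

There is one attempt and no reset: what is moved stays moved. The work goes in short steps, Python scripts to look and compute and a tool call to move; the robot and the scene stay as the last step left them, time stands still between calls to the robot, and variables do not carry over. Pictures are saved under pics/ and viewed, and the job is handed in when it is done.

Besides the shell and the picture viewer there is one more tool, called after ">>>" as a command line: name --argument value ..., lists and objects as JSON in quotes. play_rows: Moves the arm, as the interface text tells. Its arguments: {"type":"object","properties":{"targets":{"type":"array"}},"required":["targets"]}

```bash
mkdir -p pics; python3 - <<'E'
from cell import *
import cv2,numpy as np
np.set_printoptions(precision=4,suppress=True)
print(read_state())
for n in ["scene","side","wrist"]:
    c=calibration(n)
    im,d=get_image(n)
    cv2.imwrite(f"pics/{n}0.png",im); np.savez(f"pics/{n}0.npz",im=im,d=d,**c)
    print(n,c)
E
```

```text
{'clock': 0.0, 'qpos': array([ 1.0802,  0.6294,  0.0384,  1.5184, -0.027 ,  0.9963, -0.02  ]), 'qd': array([-0.0001,  0.0004, -0.0009,  0.0008, -0.0004, -0.0013,  0.0012]), 'tau': array([  0.0002, -56.3407,   1.2258, -19.3444,   0.0109,   0.0103,
         0.    ]), 'eef_pos': array([ 267.6715, -591.6423,  230.3847]), 'tool_rot': array([-3.1416,  0.0019, -1.146 ]), 'force': array([-0.3815,  0.4447,  0.244 ]), 'torque': array([-0.0494, -0.0355, -0.0273]), 'width': 85.73143411620367}
scene {'K': array([[473.5205,   0.    , 275.6416],
       [  0.    , 473.5205, 209.1239],
       [  0.    ,   0.    ,   1.    ]]), 'R': array([[ 0.0399,  0.9992, -0.0004],
       [ 0.5913, -0.024 , -0.8061],
       [-0.8054,  0.0319, -0.5918]]), 't': array([ -80.3744, -231.8367, 1511.4474])}
side {'K': array([[424.5543,   0.    , 282.2674],
       [  0.    , 424.5543, 215.2569],
       [  0.    ,   0.    ,   1.    ]]), 'R': array([[-0.9977, -0.0655, -0.0165],
       [-0.0239,  0.5712, -0.8205],
       [ 0.0632, -0.8182, -0.5714]]), 't': array([ 577.5988,   91.8992, 1036.024 ])}
wrist {'K': array([[334.2065,   0.    , 281.5663],
       [  0.    , 334.2065, 212.5249],
       [  0.    ,   0.    ,   1.    ]]), 'R': array([[ 0.4116, -0.9114, -0.0011],
       [-0.8728, -0.3945,  0.2874],
       [-0.2624, -0.1173, -0.9578]]), 't': array([-648.9849,  -36.8658,  379.3164])}
```

View pics/scene0.png

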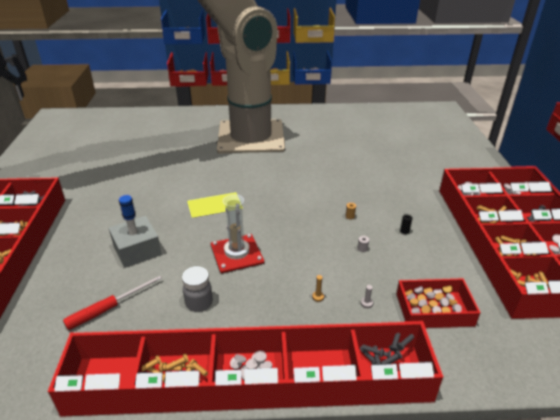

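View pics/side0.png

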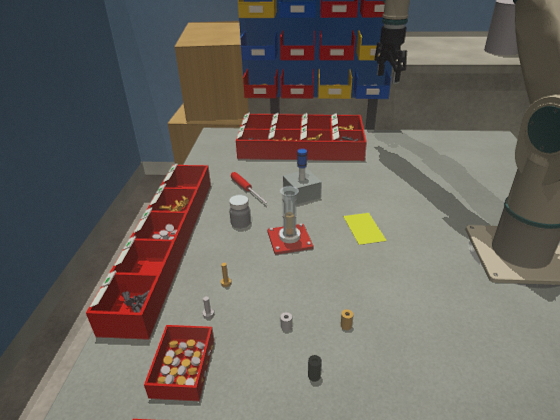

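View pics/wrist0.png

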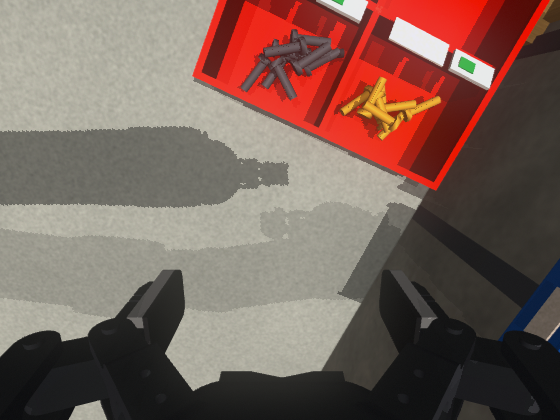

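Scene view: rod handle at (127,205), holder (135,240), tube (236,230), loose brass sleeve (351,211), steel spacer (363,243), black spacer (406,224). The side view shows the same layout: tube (290,215), brass sleeve (347,320), rod handle (302,158).

```bash
cat > h.py <<'E'
import cv2,numpy as np
np.set_printoptions(precision=2,suppress=True)
def load(n):
    return dict(np.load(f"pics/{n}.npz"))
def ray(c,u,v):
    d=c['R'].T@np.linalg.inv(c['K'])@np.array([u,v,1.]); o=-c['R'].T@c['t']; return o,d
def onz(c,u,v,z):
    o,d=ray(c,u,v); return o+d*(z-o[2])/d[2]
def proj(c,X):
    p=c['K']@(c['R']@np.array(X,float)+c['t']); return p[:2]/p[2]
def two(c1,p1,c2,p2):
    o1,d1=ray(c1,*p1);o2,d2=ray(c2,*p2)
    d1/=np.linalg.norm(d1);d2/=np.linalg.norm(d2)
    s=np.linalg.lstsq(np.c_[d1,-d2],o2-o1,rcond=None)[0]
    a=o1+s[0]*d1;b=o2+s[1]*d2
    return (a+b)/2,np.linalg.norm(a-b)
def blobs(im,lo,hi,amin=20):
    m=cv2.inRange(cv2.cvtColor(im,cv2.COLOR_BGR2HSV),np.array(lo),np.array(hi))
    n,l,s,c=cv2.connectedComponentsWithStats(m)
    return m,[(tuple(s[i]),c[i]) for i in range(1,n) if s[i][4]>=amin]
E
python3 - <<'E'
from h import *
S=load("scene0");D=load("side0")
# crops
for n,c,bx in (("a",S,(90,170,270,280)),("b",S,(330,190,430,270)),("c",D,(255,140,340,260)),("d",D,(270,295,370,385))):
    x0,y0,x1,y1=bx; cr=c['im'][y0:y1,x0:x1]; k=min(790//(x1-x0),590//(y1-y0)); 
    cv2.imwrite(f"pics/crop_{n}.png",cv2.resize(cr,None,fx=k,fy=k,interpolation=cv2.INTER_NEAREST));print(n,k)
for nm,c in (("scene",S),("side",D)):
    print(nm,"blue",[(s,ct) for s,ct in blobs(c['im'],(110,150,40),(130,255,255))[1] if s[1]>120])
    print(nm,"brass",[(s,ct) for s,ct in blobs(c['im'],(10,120,60),(25,255,255))[1]])
E
```

```text
a 4
b 7
c 4
d 6
scene blue [((np.int32(124), np.int32(211), np.int32(10), np.int32(8), np.int32(28)), array([129.25, 215.96]))]
scene brass [((np.int32(0), np.int32(0), np.int32(48), np.int32(28), np.int32(1192)), array([21.61, 13.51])), ((np.int32(294), np.int32(9), np.int32(41), np.int32(33), np.int32(607)), array([314.48,  30.88])), ((np.int32(270), np.int32(54), np.int32(42), np.int32(49), np.int32(866)), array([287.85,  87.78])), ((np.int32(21), np.int32(66), np.int32(67), np.int32(51), np.int32(2183)), array([49.88, 87.09])), ((np.int32(190), np.int32(84), np.int32(37), np.int32(20), np.int32(574)), array([208.82,  94.05])), ((np.int32(347), np.int32(203), np.int32(9), np.int32(15), np.int32(111)), array([350.36, 209.92])), ((np.int32(477), np.int32(205), np.int32(18), np.int32(6), np.int32(56)), array([483.46, 207.64])), ((np.int32(499), np.int32(205), np.int32(8), np.int32(5), np.int32(25)), array([502.96, 207.6 ])), ((np.int32(20), np.int32(220), np.int32(7), np.int32(10), np.int32(41)), array([ 22.56, 224.07])), ((np.int32(495), np.int32(235), np.int32(32), np.int32(9), np.
[... 2277 characters left out ...]
 ((np.int32(175), np.int32(349), np.int32(8), np.int32(6), np.int32(35)), array([178.34, 351.11])), ((np.int32(192), np.int32(350), np.int32(9), np.int32(8), np.int32(46)), array([196.76, 353.72])), ((np.int32(163), np.int32(356), np.int32(10), np.int32(9), np.int32(72)), array([167.21, 359.96])), ((np.int32(181), np.int32(358), np.int32(16), np.int32(17), np.int32(121)), array([188.79, 366.39])), ((np.int32(169), np.int32(367), np.int32(9), np.int32(10), np.int32(60)), array([173.35, 371.15])), ((np.int32(176), np.int32(375), np.int32(10), np.int32(10), np.int32(75)), array([180.65, 379.91])), ((np.int32(157), np.int32(376), np.int32(8), np.int32(8), np.int32(53)), array([161.02, 379.7 ]))]
```

```bash
ls pics
```

```text
crop_a.png
crop_b.png
crop_c.png
crop_d.png
scene0.npz
scene0.png
side0.npz
side0.png
wrist0.npz
wrist0.png
```

View pics/crop_a.png

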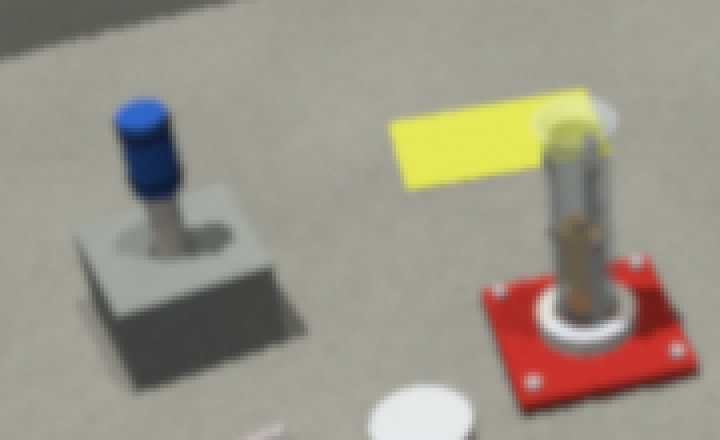

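View pics/crop_b.png

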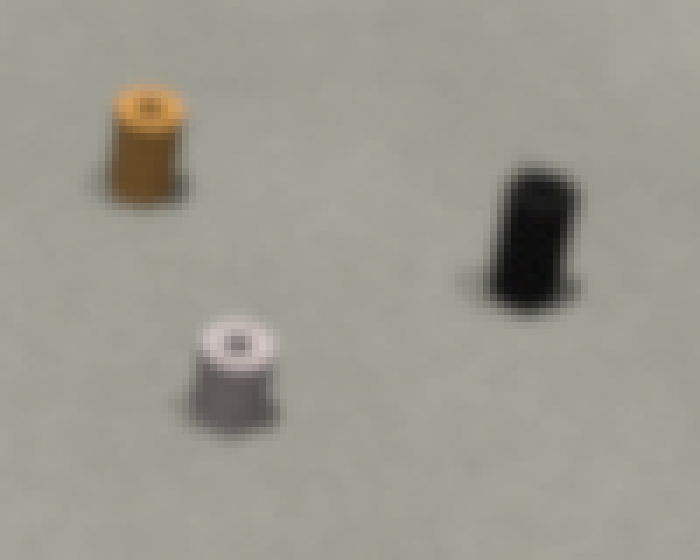

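View pics/crop_c.png

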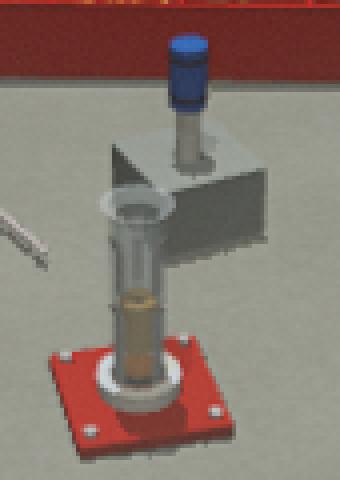

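View pics/crop_d.png

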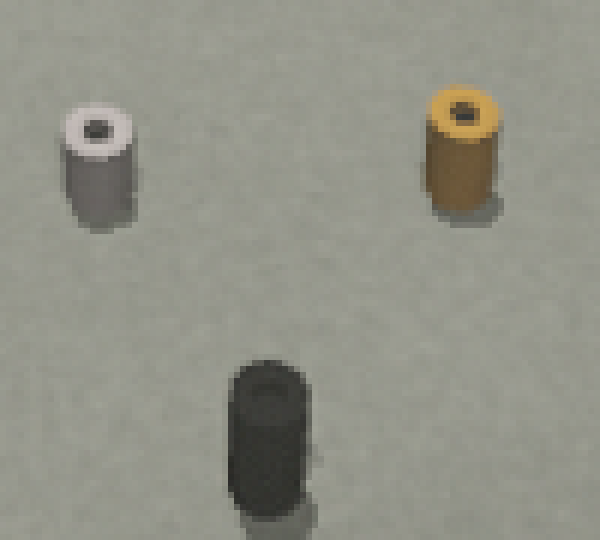

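```bash
python3 - <<'E'
from h import *
S=load("scene0");D=load("side0")
P={"sleeve top":((350.8,204.9),(346.8,313.2),36),"steel":((363.5,238.8),(285.7,316.2),30),"black":((407.1,215.6),(314,360.5),45),
"mouth":((233,199.5),(289,190.5),150),"rodtop":((125,197.5),(301.8,150.3),145)}
for k,(a,b,z) in P.items():
    print(k,*two(S,a,D,b),"planes",onz(S,*a,z)[:2],onz(D,*b,z)[:2])
# foot screws + holder top corners
f=lambda x,y:(90+x/4-.5,170+y/4-.5)
g=lambda x,y:(255+x/4-.5,140+y/4-.5)
print("foot S",[onz(S,*f(*p),12)[:2] for p in((498,290),(637,262),(677,350),(533,382))])
print("foot D",[onz(D,*g(*p),12)[:2] for p in((66,356),(184,341),(216,411),(90,431))])
print("hold S",[onz(S,*f(*p),55)[:2] for p in((80,235),(228,187),(272,264),(120,318))])
print("hold D",[onz(D,*g(*p),55)[:2] for p in((113,143),(217,125),(268,167),(160,190))])
E
```

```text
sleeve top [433.42 246.26  34.91] 1.6776016849576045 planes [433.76 245.58] [434.09 248.19]
steel [554.42 254.86  28.76] 1.3927210769692406 planes [555.04 254.14] [554.73 256.71]
black [497.19 366.55  45.66] 4.324427025366146 planes [493.66 366.05] [498.53 368.18]
mouth [561.73 -28.8  148.57] 2.258062324614439 planes [562.04 -29.28] [562.06 -24.59]
rodtop [ 537.68 -254.28  143.38] 1.8284470345066541 planes [ 538.58 -254.22] [ 537.96 -249.1 ]
foot S [array([531.24, -80.68]), array([509.43,  -2.08]), array([585.88,  20.16]), array([608.19, -57.05])]
foot D [array([612.12, -57.16]), array([535.32, -77.16]), array([513.03,  -3.67]), array([590.49,  19.65])]
hold S [array([ 525.98, -307.65]), array([ 485.06, -233.9 ]), array([ 555.59, -197.69]), array([ 597.  , -269.91])]
hold D [array([ 593.95, -264.67]), array([ 517.43, -294.89]), array([ 479.79, -233.75]), array([ 556.33, -198.69])]
```

>>> play_rows --targets '[{"slide": [-12, -61.5, 0], "turn": [0, 0, -5.6], "hand": 85}, {"slide": [-12, -61.5, 0], "turn": [0, 0, -5.6], "hand": 85}, {"slide": [-12, -61.5, 0], "turn": [0, 0, -5.7], "hand": 85}, {"slide": [-12, -61.5, 0], "turn": [0, 0, -5.7], "hand": 85}, {"slide": [-6, -61.5, 0], "turn": [0, 0, -5.7], "hand": 85}]'

```text
clock: 0.78
eef_pos: [485.9, -369.4, 231.1]
tool_rot: [-3.142, 0.0, -0.649]
force: [0.8, -1.3, 0.1]
width: 85.0
```

```bash
cat >> h.py <<'E'
def snap(n,name):
    from cell import get_image,calibration,read_state
    s=read_state();c=calibration(n);im,d=get_image(n)
    cv2.imwrite(f"pics/{name}.png",im);np.savez(f"pics/{name}.npz",im=im,d=d,**c,pos=s['eef_pos'],rot=s['tool_rot'])
    return s
def st():
    from cell import read_state
    s=read_state();print("t",round(s['clock'],2),"pos",s['eef_pos'],"rot",np.round(s['tool_rot'],4),"F",s['force'],"w",round(s['width'],1));return s
E
python3 - <<'E'
from h import *
st();snap("wrist","w1")
c=load("w1");print(-c['R'].T@c['t'],c['R'][2])
for X in((538,-253,145),(561,-29,150),(434,246.5,36)):print(proj(c,X))
E
```

```text
t 0.78 pos [ 485.89 -369.4   231.11] rot [-3.14  0.   -0.65] F [ 0.82 -1.26  0.14] w 85.0
[ 530.16 -310.89  373.82] [-0.17 -0.23 -0.96]
[234.5   25.43]
[ -56.15 -475.39]
[-368.96 -521.25]
```

>>> play_rows --targets '[{"slide": [-3, -30, 0], "turn": [0, 0, -2.8], "hand": 85}, {"slide": [0, 0, 0], "turn": [0, 0, 0], "hand": 85}]'

```text
clock: 1.08
eef_pos: [502.2, -342.7, 231.1]
tool_rot: [-3.14, 0.001, -0.599]
force: [-0.1, 0.1, 0.3]
width: 85.0
```

```bash
python3 - <<'E'
from h import *
st();snap("wrist","w2")
c=load("w2")
for X in((538,-253,145),(538,-253,55)):print(proj(c,X))
E
```

```text
t 1.07 pos [ 502.24 -342.74  231.1 ] rot [-3.14  0.   -0.6 ] F [-0.09  0.09  0.28] w 85.0
[248.73  78.38]
[258.21  88.3 ]
```

View pics/w2.png

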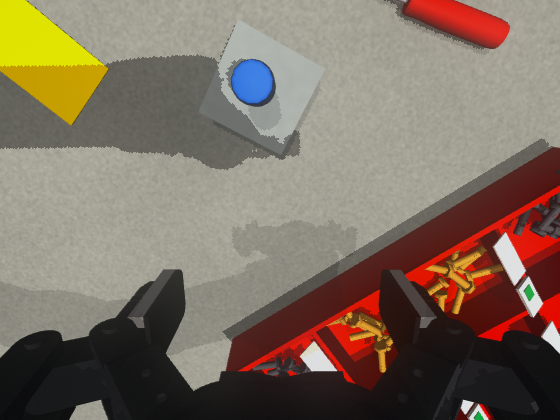

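Wrist view: rod top at (252,82), ~4 px from prediction; the rod is where measured. On to the tube.

>>> play_rows --targets '[{"slide": [-13, -59, 0], "turn": [0, 0, -5.7], "hand": 85}, {"slide": [-13, -58, 0], "turn": [0, 0, -5.7], "hand": 85}, {"slide": [-13, -57, 0], "turn": [0, 0, -5.7], "hand": 85}, {"slide": [-13, -56, 0], "turn": [0, 0, -5.7], "hand": 85}, {"slide": [0, 0, 0], "turn": [0, 0, 0], "hand": 85}]'

```text
clock: 1.75
eef_pos: [555.2, -113.3, 231.5]
tool_rot: [-3.139, 0.0, -0.199]
force: [0.8, -1.4, -0.0]
width: 84.8
```

```bash
python3 - <<'E'
from h import *
c=load("w2");print(onz(c,252.5,82,145))
st();snap("wrist","w3")
c=load("w3")
for X in((561,-29,150),(561,-29,12)):print(proj(c,X))
E
```

```text
[ 538.72 -256.11  145.  ]
t 1.75 pos [ 555.24 -113.31  231.48] rot [-3.14  0.   -0.2 ] F [ 0.84 -1.4  -0.01] w 84.8
[264.14  95.38]
[270.85 102.17]
```

View pics/w3.png

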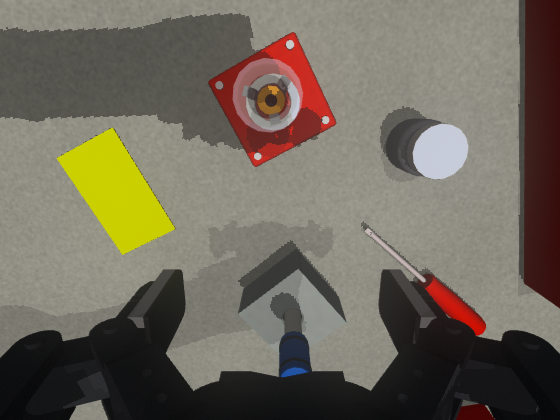

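```bash
python3 - <<'E'
from h import *
c=load("w3")
cv2.imwrite("pics/w3c.png",cv2.resize(c['im'][20:180,190:350],None,fx=3.7,fy=3.7,interpolation=cv2.INTER_CUBIC))
P=[(219,85),(290,45),(326,120),(257,156)]
Q=np.array([onz(c,*p,12) for p in P]);print(Q,Q.mean(0))
m,b=blobs(c['im'],(0,150,60),(8,255,255),500)
print(b)
E
```

```text
[[512.8   -2.35  12.  ]
 [590.55  19.57  12.  ]
 [613.83 -57.74  12.  ]
 [534.97 -79.93  12.  ]] [563.04 -30.11  12.  ]
[((np.int32(209), np.int32(32), np.int32(127), np.int32(135), np.int32(5297)), array([277.18, 103.61])), ((np.int32(424), np.int32(275), np.int32(62), np.int32(61), np.int32(1279)), array([454.52, 306.06]))]
```

View pics/w3c.png

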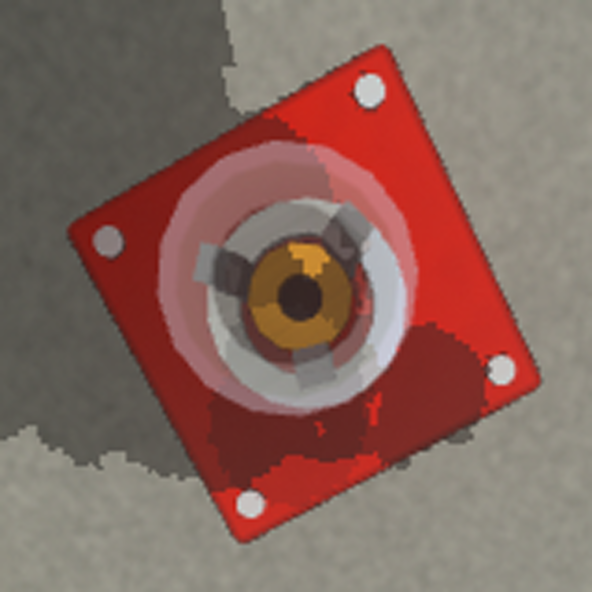

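>>> play_rows --targets '[{"slide": [-16, -57, 0], "turn": [0, 0, -5.9], "hand": 85}, {"slide": [-16, -56, 0], "turn": [0, 0, -5.9], "hand": 85}, {"slide": [-16, -55, 0], "turn": [0, 0, -5.9], "hand": 85}, {"slide": [-16, -53, 0], "turn": [0, 0, -5.9], "hand": 85}, {"slide": [-16, -52, 0], "turn": [0, 0, -5.9], "hand": 85}]'

```text
clock: 2.42
eef_pos: [477.8, 151.0, 231.3]
tool_rot: [3.14, -0.001, 0.307]
force: [0.6, 0.9, 1.0]
width: 85.2
```

>>> play_rows --targets '[{"slide": [0, -10, 40], "turn": [0, 0, 0], "hand": 85}, {"slide": [0, 0, 30], "turn": [0, 0, 0], "hand": 85}, {"slide": [0, 0, 0], "turn": [0, 0, 0], "hand": 60}]'

```text
clock: 2.8
eef_pos: [473.5, 158.6, 159.6]
tool_rot: [3.14, 0.005, 0.305]
force: [-0.1, -0.0, 0.4]
width: 69.2
```

```bash
python3 - <<'E'
from h import *
c=load("w3");print(onz(c,267.7,94.9,150))
st();snap("wrist","w4")
c=load("w4")
for X in((434,246.5,36),(434,246.5,0)):print(proj(c,X))
m,b=blobs(c['im'],(10,100,60),(25,255,255),100);print(b)
E
```

```text
[563.27 -29.17 150.  ]
t 2.8 pos [473.52 158.64 159.59] rot [3.14 0.   0.31] F [-0.09 -0.01  0.43] w 69.2
[267.06  80.47]
[269.04  84.25]
[((np.int32(251), np.int32(65), np.int32(32), np.int32(35), np.int32(734)), array([266.84,  82.06])), ((np.int32(480), np.int32(271), np.int32(60), np.int32(51), np.int32(1096)), array([506.84, 294.34]))]
```

View pics/w4.png

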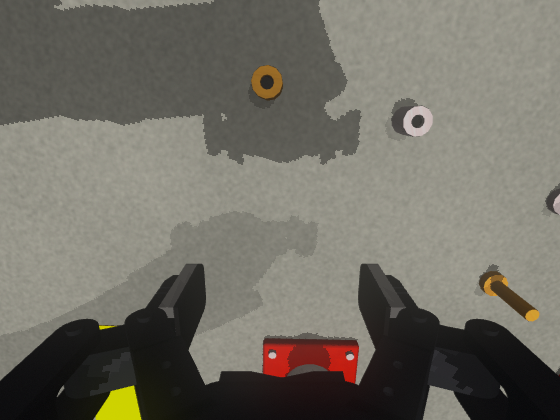

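Sleeve top at (267,82), steel spacer (418,121), well clear of the jaws.

```bash
cat >> h.py <<'E'
from scipy.spatial.transform import Rotation as Ro
def rel(X,s=None):
    from cell import read_state
    s=s or read_state();return Ro.from_euler('xyz',s['tool_rot']).as_matrix().T@(np.array(X)-s['eef_pos'])
E
python3 - <<'E'
from h import *
c=load("w4");X=onz(c,266.9,81.9,36);print(X)
X[2]=20;print(rel(X)); print(rel((434,246.5,20)))
print(np.degrees(Ro.from_euler('xyz',c['rot']).as_matrix()[:,2]))
E
```

```text
[434.17 245.52  36.  ]
[-12.35 -94.34 140.81]
[-12.22 -95.33 140.81]
[ -0.22  -0.18 -57.3 ]
```

>>> play_rows --targets '[{"slide": [-6, -48, 0], "turn": [0, 0, 0], "hand": 60}, {"slide": [-6.3, -46.8, 0], "turn": [0, 0, 0], "hand": 60}, {"slide": [0, 0, 40], "turn": [0, 0, 0], "hand": 60}, {"slide": [0, 0, 40], "turn": [0, 0, 0], "hand": 60}, {"slide": [0, 0, 0], "turn": [0, 0, 0], "hand": 60}]'

```text
clock: 3.48
eef_pos: [433.4, 246.8, 80.6]
tool_rot: [3.14, 0.003, 0.308]
force: [-0.6, -0.9, 0.4]
width: 60.0
```

```bash
python3 - <<'E'
from h import *
st();snap("wrist","w5")
print(rel((434.1,246,18)))
c=load("w5")
print(proj(c,(434.1,246,36)))
E
```

```text
t 3.48 pos [433.37 246.83  80.58] rot [3.14 0.   0.31] F [-0.64 -0.88  0.38] w 60.0
[-0.63  1.59 63.92]
[282.41 241.29]
```

View pics/w5.png

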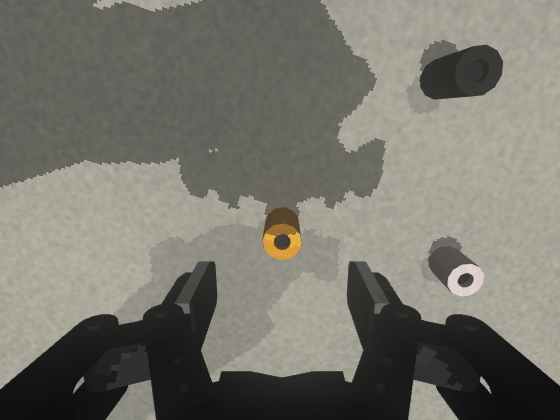

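Sleeve top at (282,241), exactly where predicted and midway between the pads. Descend and grip.

>>> play_rows --targets '[{"slide": [-0.5, 1.3, 32], "turn": [0, 0, 0], "hand": 60}, {"slide": [0, 0, 29], "turn": [0, 0, 0], "hand": 60}, {"slide": [0, 0, 0], "turn": [0, 0, 0], "hand": 40}, {"slide": [0, 0, 0], "turn": [0, 0, 0], "hand": 18}, {"slide": [0, 0, 0], "turn": [0, 0, 0], "hand": 18}]'

```text
clock: 4.15
eef_pos: [434.7, 247.7, 22.3]
tool_rot: [-3.141, -0.004, 0.309]
force: [-0.7, -1.3, 8.5]
width: 21.1
```

>>> play_rows --targets '[{"slide": [0, 0, 0], "turn": [0, 0, 0], "hand": 18}, {"slide": [0, 0, 0], "turn": [0, 0, 0], "hand": 18}]'

```text
clock: 4.4
eef_pos: [434.6, 247.7, 22.3]
tool_rot: [-3.141, -0.004, 0.309]
force: [-0.5, -1.3, 8.7]
width: 21.5
```

```bash
python3 - <<'E'
from h import *
st();snap("wrist","w6");snap("side","s6")
E
```

```text
t 4.4 pos [434.65 247.68  22.31] rot [-3.14 -0.    0.31] F [-0.52 -1.29  8.72] w 21.5
```

View pics/w6.png

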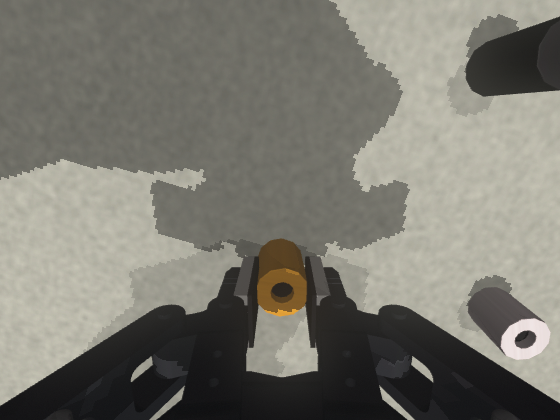

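```bash
python3 - <<'E'
from h import *
c=load("w6");X=onz(c,282.3,290.5,36);print(X,rel(X))
cv2.imwrite("pics/w6c.png",cv2.resize(c['im'][220:370,190:390],None,fx=3.9,fy=3.9,interpolation=cv2.INTER_CUBIC))
E
```

```text
[435.21 247.14  36.  ] [  0.43   0.71 -13.69]
```

View pics/w6c.png

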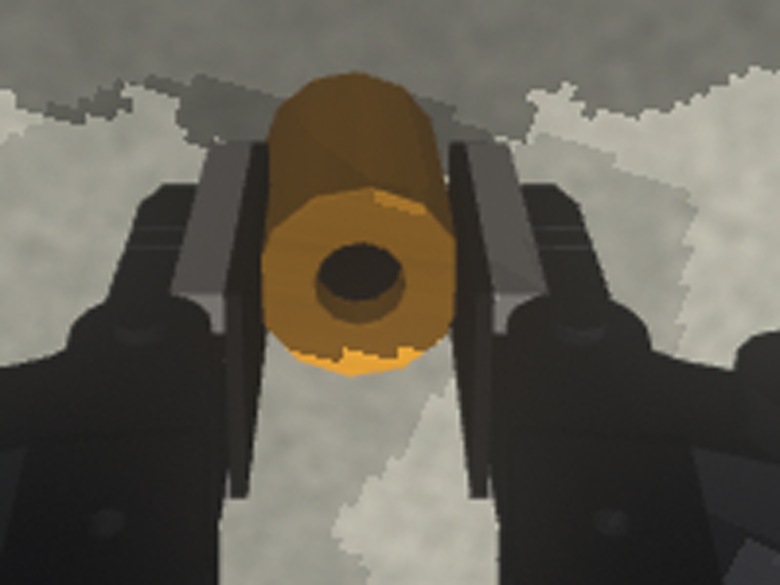

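>>> play_rows --targets '[{"slide": [0, 0, -15], "turn": [0, 0, 0], "hand": 18}, {"slide": [0, 0, -55], "turn": [0, 0, 0], "hand": 18}, {"slide": [0, 0, -60], "turn": [0, 0, 0], "hand": 18}, {"slide": [0, 0, -50], "turn": [0, 0, 0], "hand": 18}, {"slide": [0, 0, 0], "turn": [0, 0, 0], "hand": 18}]'

```text
clock: 5.12
eef_pos: [435.4, 248.6, 205.3]
tool_rot: [-3.14, -0.009, 0.309]
force: [-0.0, -0.5, -1.7]
width: 21.8
```

```bash
python3 - <<'E'
from h import *
st();snap("wrist","w7");snap("side","s7");snap("scene","c7")
a=load("s7")['im'][150:380,200:480]
cv2.imwrite("pics/s7c.png",cv2.resize(a,None,fx=2.5,fy=2.5))
E
```

```text
t 5.12 pos [435.39 248.58 205.26] rot [-3.14 -0.01  0.31] F [-0.03 -0.54 -1.69] w 21.8
```

View pics/w7.png

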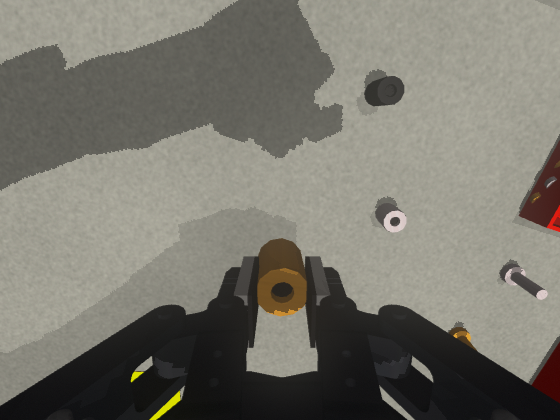

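View pics/s7.png

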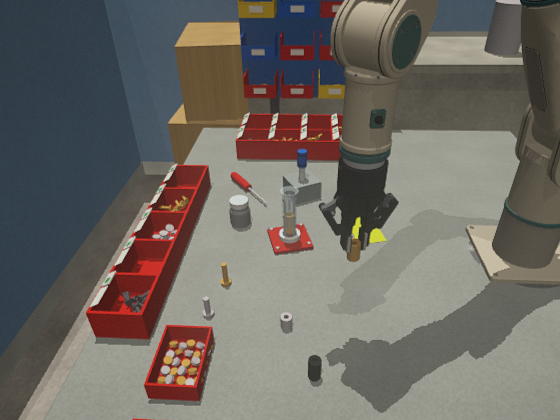

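Sleeve is held upright and clear of the table (side view (353,250)). Swing it to above the tube.

>>> play_rows --targets '[{"slide": [8, 47.5, 0], "turn": [0, 0, 5.4], "hand": 18}, {"slide": [8, 48.5, 0], "turn": [0, 0, 5.4], "hand": 18}, {"slide": [8, 49.5, 0], "turn": [0, 0, 5.4], "hand": 18}, {"slide": [8, 50, 0], "turn": [0, 0, 5.4], "hand": 18}, {"slide": [8, 51, 0], "turn": [0, 0, 5.4], "hand": 18}]'

```text
clock: 5.9
eef_pos: [500.5, 7.7, 198.7]
tool_rot: [3.141, 0.003, -0.164]
force: [0.6, 0.9, -0.2]
width: 21.8
```

>>> play_rows --targets '[{"slide": [7, 40, 0], "turn": [0, 0, 5.4], "hand": 18}, {"slide": [0, 0, 0], "turn": [0, 0, 0], "hand": 18}]'

```text
clock: 6.15
eef_pos: [500.2, -35.5, 198.6]
tool_rot: [3.138, 0.004, -0.263]
force: [-0.4, 0.6, -1.4]
width: 21.7
```

```bash
python3 - <<'E'
from h import *
st();snap("wrist","w8");snap("side","s8")
print(rel((562.7,-29.2,153)))
E
```

```text
t 6.15 pos [500.18 -35.52 198.61] rot [ 3.14  0.   -0.26] F [-0.39  0.59 -1.43] w 21.7
[ 59.56 -17.38  45.97]
```

View pics/w8.png

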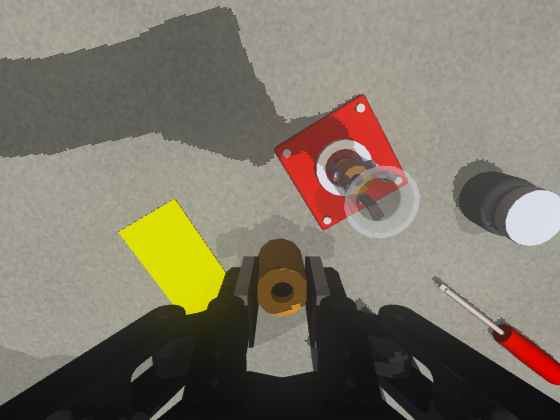

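Mouth ring centre at (382,202), held sleeve top at (282,291); compute the relative shift from this one image.

```bash
python3 - <<'E'
from h import *
c=load("w8")
print("mouth",rel(onz(c,382,202,150)),onz(c,382,202,150))
print("sleeve",rel(onz(c,282.5,290.8,198.6+13.7)))
F=np.array([onz(c,*p,12) for p in ((361,107),(287,154),(398,181),(327,219))]);print(F,F.mean(0))
cv2.imwrite("pics/w8c.png",cv2.resize(c['im'][90:320,240:430],None,fx=2.6,fy=2.6,interpolation=cv2.INTER_CUBIC))
E
```

```text
mouth [ 60.04 -17.35  48.97] [563.15 -29.35 150.  ]
sleeve [  0.92   5.3  -13.16]
[[591.65  20.    12.  ]
 [513.41  -4.26  12.  ]
 [613.66 -58.97  12.  ]
 [536.3  -79.53  12.  ]] [563.75 -30.69  12.  ]
```

View pics/w8c.png

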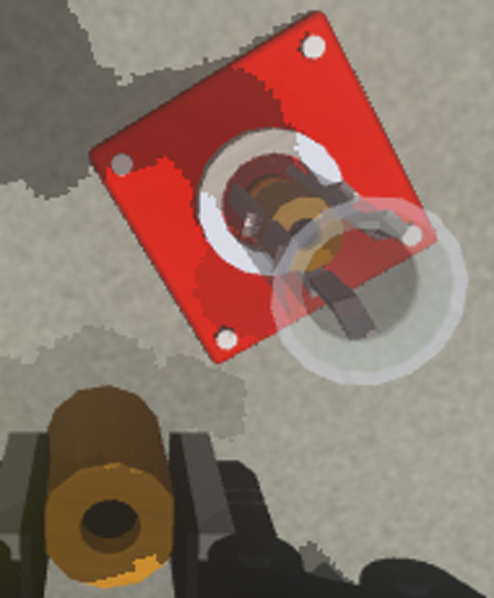

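```bash
python3 - <<'E'
from h import *
np.set_printoptions(precision=4,suppress=True)
st()
for n in ("w2","w3","w4","w5","w6","w7","w8"):
    c=load(n);R=Ro.from_euler('xyz',c['rot']).as_matrix()
    C=-c['R'].T@c['t']
    print(n,c['pos'],c['rot'],"cam in tool",R.T@(C-c['pos']),"fwd",R.T@c['R'][2])
E
```

```text
t 6.25 pos [500.8077 -30.9822 199.1393] rot [ 3.1416  0.0028 -0.2557] F [-0.721   1.4562 -0.4487] w 21.2
w2 [ 502.2435 -342.7373  231.1025] [-3.1397  0.0006 -0.5988] cam in tool [  -0.1196  -73.4449 -142.7136] fwd [0.0002 0.2876 0.9577]
w3 [ 555.2386 -113.3089  231.4782] [-3.139   0.0003 -0.1988] cam in tool [   0.0321  -73.3996 -142.7091] fwd [-0.      0.2877  0.9577]
w4 [473.5166 158.6413 159.5892] [3.1397 0.0047 0.3052] cam in tool [   0.1401  -73.3668 -142.6872] fwd [-0.0004  0.2877  0.9577]
w5 [433.3663 246.8323  80.5837] [3.1397 0.0027 0.3076] cam in tool [   0.1489  -73.3632 -142.6983] fwd [-0.0004  0.2877  0.9577]
w6 [434.646  247.6819  22.3087] [-3.141  -0.0036  0.3092] cam in tool [   0.1829  -73.3621 -142.708 ] fwd [-0.0004  0.2877  0.9577]
w7 [435.3893 248.5822 205.2556] [-3.1396 -0.0095  0.3092] cam in tool [   0.1785  -73.3521 -142.6799] fwd [-0.0004  0.2877  0.9577]
w8 [500.176  -35.5213 198.6115] [ 3.1385  0.0036 -0.2628] cam in tool [   0.0044  -73.399  -142.6925] fwd [-0.0001  0.2877  0.9577]
```

>>> play_rows --targets '[{"slide": [0, 0, 0], "turn": [0, 0, 0], "hand": 18}, {"slide": [0, 0, 0], "turn": [0, 0, 0], "hand": 18}]'

```text
clock: 6.5
eef_pos: [501.6, -30.0, 200.1]
tool_rot: [-3.141, 0.001, -0.253]
force: [-0.3, 0.4, -0.9]
width: 21.7
```

```bash
python3 - <<'E'
from h import *
st()
print(rel((563.1,-29.3,178)))
E
```

```text
t 6.5 pos [501.65 -29.96 200.12] rot [-3.14  0.   -0.25] F [-0.35  0.44 -0.86] w 21.7
[ 59.34 -16.03  22.1 ]
```

>>> play_rows --targets '[{"slide": [20, -6, 0], "turn": [0, 0, 0], "hand": 18}, {"slide": [25, -7, 0], "turn": [0, 0, 0], "hand": 18}, {"slide": [14, -3.8, 0], "turn": [0, 0, 0], "hand": 18}, {"slide": [0, 0, 0], "turn": [0, 0, 0], "hand": 18}, {"slide": [0, 0, 0], "turn": [0, 0, 0], "hand": 18}]'

```text
clock: 7.12
eef_pos: [562.1, -29.6, 200.1]
tool_rot: [3.141, 0.001, -0.255]
force: [-0.2, 1.0, -2.3]
width: 21.4
```

```bash
python3 - <<'E'
from h import *
s=st();snap("wrist","w9")
print(rel((563.1,-29.3,153),s))
c=load("w9")
cv2.imwrite("pics/w9c.png",cv2.resize(c['im'][130:340,180:400],None,fx=2.7,fy=2.7,interpolation=cv2.INTER_CUBIC))
print(proj(c,(563.1,-29.3,150)))
E
```

```text
t 7.12 pos [562.06 -29.62 200.09] rot [ 3.14  0.   -0.26] F [-0.23  1.   -2.26] w 21.4
[ 0.99 -0.59 47.08]
[283.19 235.71]
```

View pics/w9c.png

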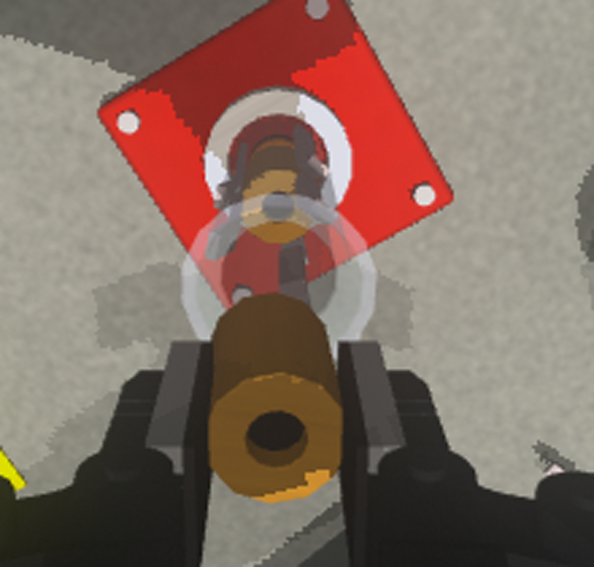

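Mouth centre (283,~236) and sleeve are aligned within about 1 mm. Lower it into the flare.

>>> play_rows --targets '[{"slide": [0.8, -1.2, 12], "turn": [0, 0, 0], "hand": 18}, {"slide": [0, 0, 12], "turn": [0, 0, 0], "hand": 18}, {"slide": [0, 0, 8], "turn": [0, 0, 0], "hand": 18}, {"slide": [0, 0, 5], "turn": [0, 0, 0], "hand": 18}, {"slide": [0, 0, 0], "turn": [0, 0, 0], "hand": 18}]'

```text
clock: 7.8
eef_pos: [563.9, -29.1, 162.8]
tool_rot: [3.141, 0.001, -0.256]
force: [0.2, 0.1, -1.1]
width: 21.4
```

>>> play_rows --targets '[{"slide": [0, 0, 4], "turn": [0, 0, 0], "hand": 18}, {"slide": [0, 0, 3], "turn": [0, 0, 0], "hand": 18}, {"slide": [0, 0, 0], "turn": [0, 0, 0], "hand": 18}]'

```text
clock: 8.18
eef_pos: [564.0, -29.1, 156.2]
tool_rot: [3.142, 0.0, -0.256]
force: [-0.6, 0.1, -0.4]
width: 21.2
```

```bash
python3 - <<'E'
from h import *
s=st();snap("wrist","w10");snap("side","s10");snap("scene","c10")
a=load("s10")['im'][130:270,230:360];b=load("c10")['im'][130:270,170:300]
cv2.imwrite("pics/x10.png",cv2.resize(np.hstack([a,b]),None,fx=3,fy=3,interpolation=cv2.INTER_CUBIC))
c=load("w10")
cv2.imwrite("pics/w10c.png",cv2.resize(c['im'][130:340,180:400],None,fx=2.7,fy=2.7,interpolation=cv2.INTER_CUBIC))
E
```

```text
t 8.18 pos [564.02 -29.11 156.15] rot [ 3.14  0.   -0.26] F [-0.58  0.11 -0.36] w 21.2
```

View pics/x10.png

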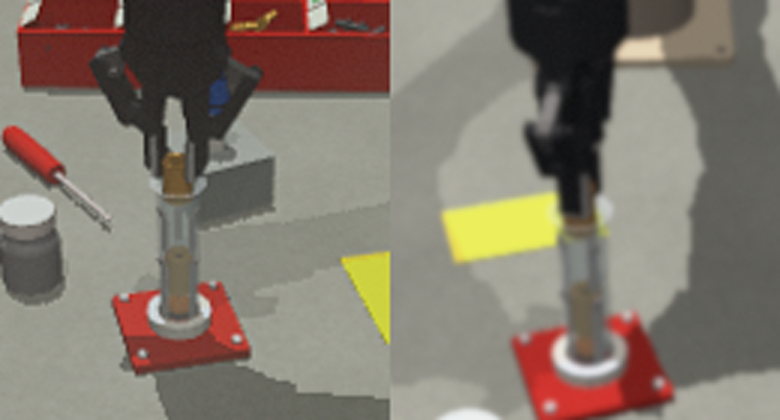

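View pics/w10c.png

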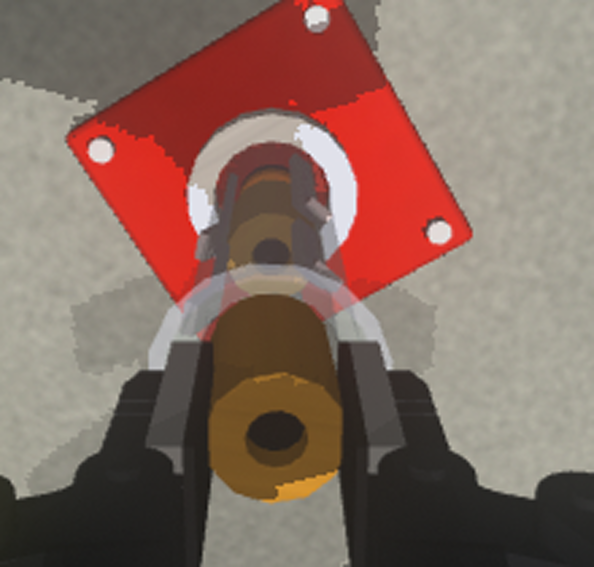

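>>> play_rows --targets '[{"slide": [-0.9, 0, 3], "turn": [0, 0, 0], "hand": 18}, {"slide": [0, 0, 2], "turn": [0, 0, 0], "hand": 18}, {"slide": [0, 0, 0], "turn": [0, 0, 0], "hand": 18}]'

```text
clock: 8.7
eef_pos: [563.1, -28.8, 151.1]
tool_rot: [3.141, 0.0, -0.256]
force: [-0.8, -0.9, -1.3]
width: 21.5
```

```bash
python3 - <<'E'
from h import *
s=st()
E
```

```text
t 8.7 pos [563.11 -28.85 151.09] rot [ 3.14  0.   -0.26] F [-0.85 -0.93 -1.35] w 21.5
```

Hardly any side force, so release.

>>> play_rows --targets '[{"slide": [0, 0, 0], "turn": [0, 0, 0], "hand": 30}, {"slide": [0, 0, 0], "turn": [0, 0, 0], "hand": 40}, {"slide": [0, 0, 0], "turn": [0, 0, 0], "hand": 45}, {"slide": [0, 0, -30], "turn": [0, 0, 0], "hand": 60}, {"slide": [0, 0, -40], "turn": [0, 0, 0], "hand": 60}]'

```text
clock: 9.32
eef_pos: [562.5, -28.8, 221.3]
tool_rot: [3.141, 0.002, -0.256]
force: [0.7, 0.2, 0.0]
width: 60.0
```

>>> play_rows --targets '[{"slide": [0, 30, -10], "turn": [0, 0, 0], "hand": 60}, {"slide": [0, 40, 0], "turn": [0, 0, 0], "hand": 60}, {"slide": [0, 0, 0], "turn": [0, 0, 0], "hand": 60}]'

```text
clock: 9.7
eef_pos: [544.5, -100.9, 231.5]
tool_rot: [3.139, -0.0, -0.262]
force: [0.3, 0.1, 0.1]
width: 60.2
```

```bash
python3 - <<'E'
from h import *
s=st();snap("wrist","w11");snap("side","s11");snap("scene","c11")
a=load("s11")['im'][130:270,230:360];b=load("c11")['im'][130:270,170:300]
cv2.imwrite("pics/x11.png",cv2.resize(np.hstack([a,b]),None,fx=3,fy=3,interpolation=cv2.INTER_CUBIC))
E
```

```text
t 9.7 pos [ 544.54 -100.85  231.53] rot [ 3.14 -0.   -0.26] F [0.33 0.07 0.06] w 60.2
```

View pics/x11.png

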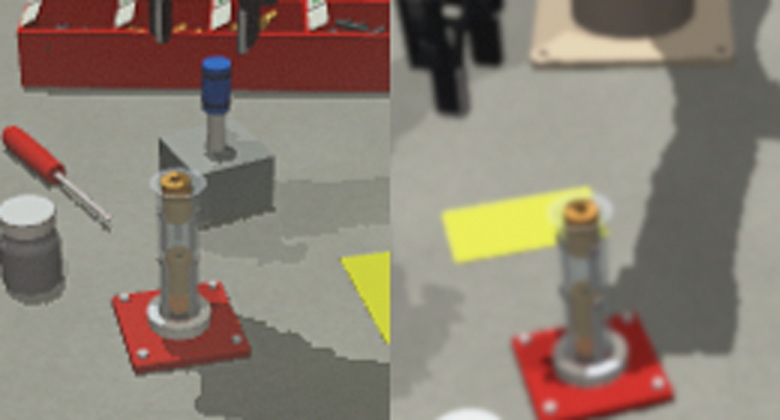

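View pics/w11.png

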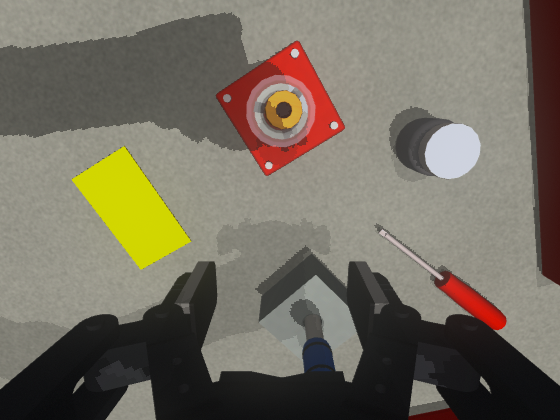

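Sleeve stands in the mouth: wrist view sleeve top (283,110) vs ring (281,109); both outer views show it upright, slightly proud. Now the rod.

>>> play_rows --targets '[{"slide": [8, 35, 0], "turn": [0, 0, 0], "hand": 60}, {"slide": [10, 45, 0], "turn": [0, 0, 0], "hand": 60}, {"slide": [10, 45, 0], "turn": [0, 0, 0], "hand": 60}, {"slide": [6, 26, 0], "turn": [0, 0, 0], "hand": 60}, {"slide": [0, 0, 0], "turn": [0, 0, 0], "hand": 60}]'

```text
clock: 10.48
eef_pos: [540.2, -252.7, 230.9]
tool_rot: [3.141, 0.0, -0.258]
force: [0.6, 0.6, -0.6]
width: 60.4
```

>>> play_rows --targets '[{"slide": [0, 0, 0], "turn": [0, 0, 0], "hand": 60}, {"slide": [0, 0, 0], "turn": [0, 0, 0], "hand": 60}]'

```text
clock: 10.72
eef_pos: [540.9, -249.0, 231.4]
tool_rot: [-3.141, 0.0, -0.253]
force: [-0.2, 0.1, 0.5]
width: 59.7
```

```bash
python3 - <<'E'
from h import *
c=load("w11");print("sleeve",onz(c,283.5,109.5,156),"mouth",onz(c,281,109,150))
st();snap("wrist","w12")
c=load("w12");m,b=blobs(c['im'],(105,120,40),(130,255,255),100);print(b)
E
```

```text
sleeve [565.1  -28.94 156.  ] mouth [563.67 -28.21 150.  ]
t 10.72 pos [ 540.87 -249.    231.38] rot [-3.14  0.   -0.25] F [-0.18  0.14  0.53] w 59.7
[((np.int32(263), np.int32(209), np.int32(36), np.int32(36), np.int32(997)), array([280.54, 226.57]))]
```

View pics/w12.png

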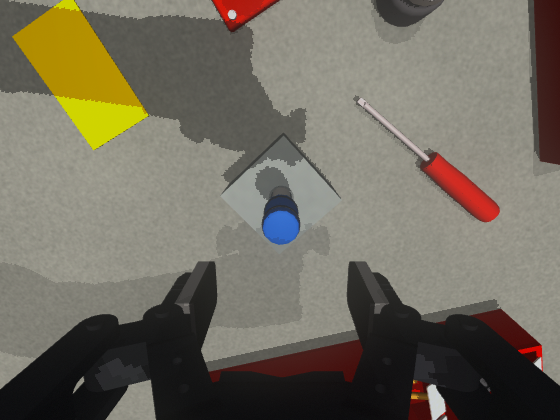

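```bash
python3 - <<'E'
from h import *
c=load("w12");X=onz(c,281.2,226.8,145);print(X)
X[2]=101;print(rel(X))
print([onz(c,*p,55)[:2] for p in((222,194),(284,134),(340,198))])
E
```

```text
[ 539.06 -254.85  145.  ]
[ -0.31   5.84 130.43]
[array([ 483.49, -237.54]), array([ 556.61, -197.2 ]), array([ 594.68, -270.5 ])]
```

>>> play_rows --targets '[{"slide": [-0.3, 5.8, 20], "turn": [0, 0, 0], "hand": 60}, {"slide": [0, 0, 20], "turn": [0, 0, 0], "hand": 60}, {"slide": [0, 0, 20], "turn": [0, 0, 0], "hand": 60}, {"slide": [0, 0, 0], "turn": [0, 0, 0], "hand": 60}, {"slide": [0, 0, 0], "turn": [0, 0, 0], "hand": 60}]'

```text
clock: 11.4
eef_pos: [539.2, -256.4, 172.1]
tool_rot: [-3.142, -0.001, -0.255]
force: [-0.3, 0.2, -0.2]
width: 60.1
```

```bash
python3 - <<'E'
from h import *
s=st();print(rel((539.0,-254.6,101),s));snap("wrist","w13")
E
```

```text
t 11.4 pos [ 539.19 -256.42  172.12] rot [-3.14 -0.   -0.26] F [-0.34  0.18 -0.16] w 60.1
[-0.73 -1.71 71.12]
```

View pics/w13.png

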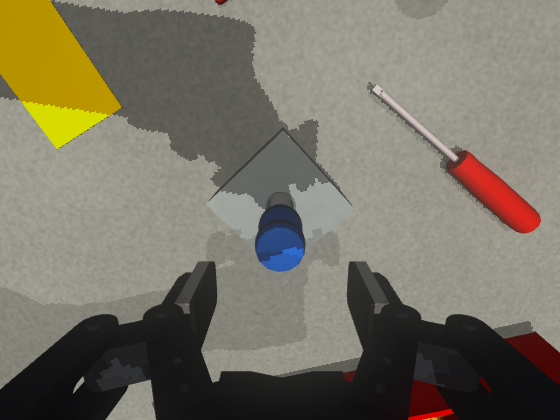

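Rod top (280,249), centred between pads (midpoint ~282). Descend and grip.

>>> play_rows --targets '[{"slide": [-0.6, -1.4, 25], "turn": [0, 0, 0], "hand": 60}, {"slide": [0, 0, 25], "turn": [0, 0, 0], "hand": 60}, {"slide": [0, 0, 21], "turn": [0, 0, 0], "hand": 60}, {"slide": [0, 0, 0], "turn": [0, 0, 0], "hand": 60}, {"slide": [0, 0, 0], "turn": [0, 0, 0], "hand": 60}]'

```text
clock: 12.08
eef_pos: [539.2, -255.5, 101.6]
tool_rot: [3.141, -0.002, -0.256]
force: [-0.2, 0.1, 0.6]
width: 60.0
```

>>> play_rows --targets '[{"slide": [0, 0, 0], "turn": [0, 0, 0], "hand": 40}, {"slide": [0, 0, 0], "turn": [0, 0, 0], "hand": 28}, {"slide": [0, 0, 0], "turn": [0, 0, 0], "hand": 20}, {"slide": [0, 0, 0], "turn": [0, 0, 0], "hand": 20}, {"slide": [0, 0, 0], "turn": [0, 0, 0], "hand": 20}]'

```text
clock: 12.7
eef_pos: [538.7, -255.5, 101.4]
tool_rot: [3.141, -0.001, -0.256]
force: [-1.2, 0.6, 6.1]
width: 26.5
```

```bash
python3 - <<'E'
from h import *
s=st();snap("wrist","w14");snap("side","s14");snap("scene","c14")
E
```

```text
t 12.7 pos [ 538.7  -255.54  101.35] rot [ 3.14 -0.   -0.26] F [-1.24  0.62  6.14] w 26.5
```

View pics/w14.png

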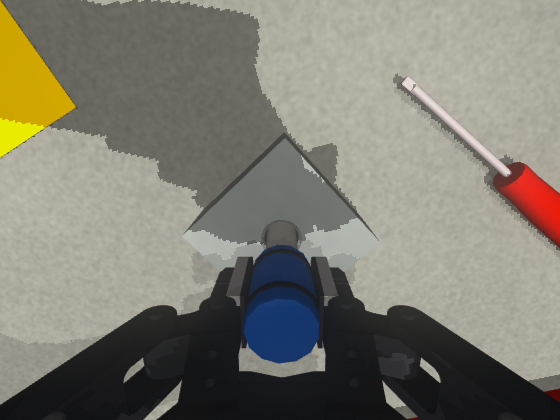

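Handle held (centre (282,320)). Lift it out straight.

>>> play_rows --targets '[{"slide": [0, 0, -15], "turn": [0, 0, 0], "hand": 20}, {"slide": [0, 0, -30], "turn": [0, 0, 0], "hand": 20}, {"slide": [0, 0, -45], "turn": [0, 0, 0], "hand": 20}, {"slide": [0, 0, -45], "turn": [0, 0, 0], "hand": 20}, {"slide": [0, 0, -30], "turn": [0, 0, 0], "hand": 20}]'

```text
clock: 13.48
eef_pos: [538.7, -255.4, 268.4]
tool_rot: [3.141, -0.003, -0.256]
force: [0.4, -0.1, -1.7]
width: 26.7
```

>>> play_rows --targets '[{"slide": [-6, -40, 0], "turn": [0, 0, 0], "hand": 20}, {"slide": [-8, -50, 0], "turn": [0, 0, 0], "hand": 20}, {"slide": [-8, -55, 0], "turn": [0, 0, 0], "hand": 20}, {"slide": [-7, -50, 0], "turn": [0, 0, 0], "hand": 20}, {"slide": [0, 0, 0], "turn": [0, 0, 0], "hand": 20}]'

```text
clock: 14.1
eef_pos: [559.9, -53.0, 266.3]
tool_rot: [-3.138, -0.0, -0.247]
force: [0.0, -0.4, -0.1]
width: 26.8
```

```bash
python3 - <<'E'
from h import *
s=st();snap("wrist","w15");snap("side","s15");print(rel((563,-29.8,265),s))
E
```

```text
t 14.1 pos [559.89 -52.99 266.28] rot [-3.14 -0.   -0.25] F [ 0.02 -0.36 -0.07] w 26.8
[ -2.65 -23.25   1.36]
```

View pics/w15.png

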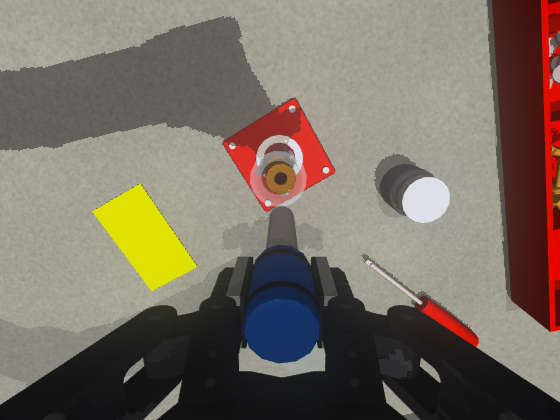

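View pics/s15.png

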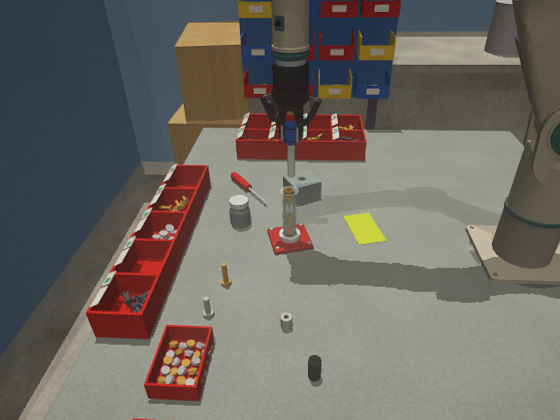

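Rod upright in hand, tip in front of the mouth; sleeve top (280,178), ring centre (278,178).

>>> play_rows --targets '[{"slide": [-1.3, -12, 0], "turn": [0, 0, 0], "hand": 20}, {"slide": [-1.3, -11, 0], "turn": [0, 0, 0], "hand": 20}, {"slide": [0, 0, 0], "turn": [0, 0, 0], "hand": 20}, {"slide": [0, 0, 0], "turn": [0, 0, 0], "hand": 20}, {"slide": [0, 0, 0], "turn": [0, 0, 0], "hand": 20}]'

```text
clock: 14.82
eef_pos: [562.8, -37.0, 265.3]
tool_rot: [3.141, 0.0, -0.257]
force: [0.7, 0.3, -1.7]
width: 26.6
```

```bash
python3 - <<'E'
from h import *
c=load("w15");print("sleeve",onz(c,280.7,178,156),"mouth",onz(c,278.7,178,150))
s=st();print(rel((563,-29.8,250),s));snap("wrist","w16");snap("side","s16");snap("scene","c16")
c=load("w16")
cv2.imwrite("pics/w16c.png",cv2.resize(c['im'][130:340,180:400],None,fx=2.7,fy=2.7,interpolation=cv2.INTER_CUBIC))
a=load("s16")['im'][110:250,230:360];b=load("c16")['im'][110:250,170:300]
cv2.imwrite("pics/x16.png",cv2.resize(np.hstack([a,b]),None,fx=3,fy=3,interpolation=cv2.INTER_CUBIC))
E
```

```text
sleeve [565.48 -28.23 156.  ] mouth [563.67 -28.93 150.  ]
t 14.82 pos [562.79 -36.96 265.26] rot [ 3.14  0.   -0.26] F [ 0.71  0.31 -1.69] w 26.6
[-1.62 -6.98 15.26]
```

View pics/w16c.png

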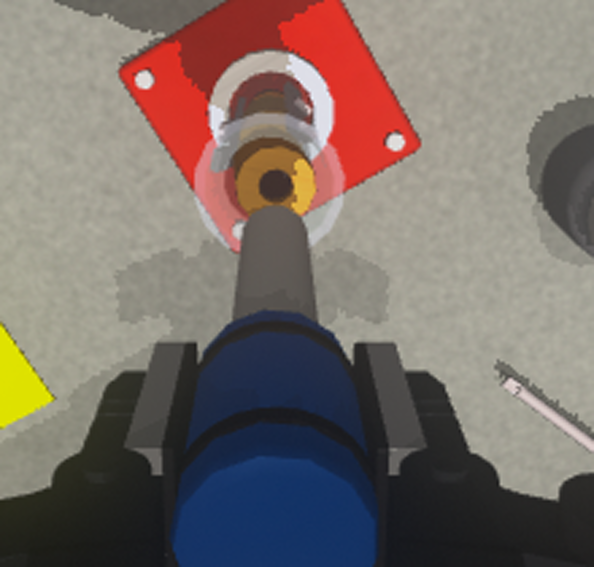

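View pics/x16.png

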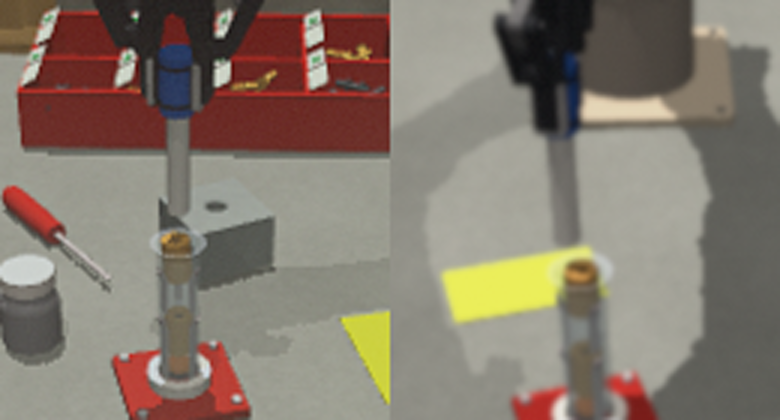

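>>> play_rows --targets '[{"slide": [-1.2, -7.4, 0], "turn": [0, 0, 0], "hand": 20}, {"slide": [0, 0, 7], "turn": [0, 0, 0], "hand": 20}, {"slide": [0, 0, 5], "turn": [0, 0, 0], "hand": 20}, {"slide": [0, 0, 0], "turn": [0, 0, 0], "hand": 20}, {"slide": [0, 0, 0], "turn": [0, 0, 0], "hand": 20}]'

```text
clock: 15.6
eef_pos: [563.6, -29.0, 253.3]
tool_rot: [3.142, 0.0, -0.256]
force: [-0.2, -0.3, -0.9]
width: 27.1
```

```bash
python3 - <<'E'
from h import *
s=st();print(rel((563.5,-29.5,250),s));snap("wrist","w17");snap("side","s17");snap("scene","c17")
c=load("w17")
cv2.imwrite("pics/w17c.png",cv2.resize(c['im'][130:340,180:400],None,fx=2.7,fy=2.7,interpolation=cv2.INTER_CUBIC))
a=load("s17")['im'][110:250,230:360];b=load("c17")['im'][110:250,170:300]
cv2.imwrite("pics/x17.png",cv2.resize(np.hstack([a,b]),None,fx=3,fy=3,interpolation=cv2.INTER_CUBIC))
E
```

```text
t 15.6 pos [563.62 -29.04 253.27] rot [ 3.14  0.   -0.26] F [-0.19 -0.25 -0.86] w 27.1
[-0.    0.48  3.27]
```

View pics/w17c.png

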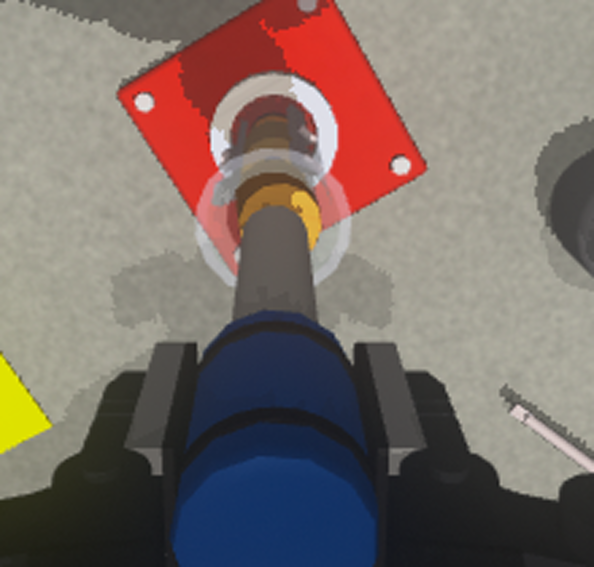

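View pics/x17.png

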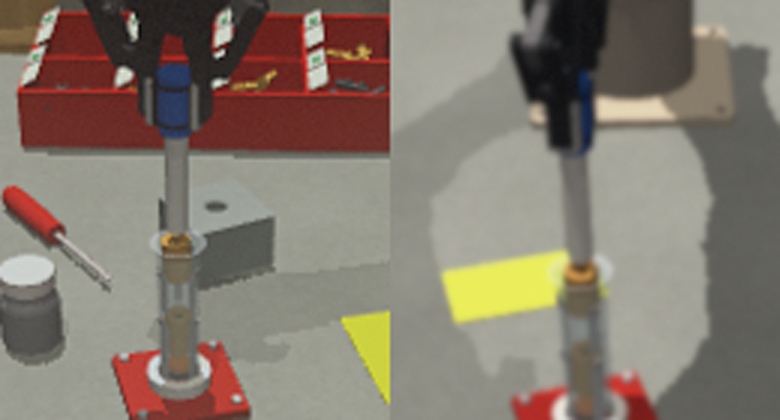

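Tip is centred over the sleeve in all views. Begin pushing with small steps.

>>> play_rows --targets '[{"slide": [0, 0, 3], "turn": [0, 0, 0], "hand": 20}, {"slide": [0, 0, 3], "turn": [0, 0, 0], "hand": 20}, {"slide": [0, 0, 3], "turn": [0, 0, 0], "hand": 20}, {"slide": [0, 0, 2], "turn": [0, 0, 0], "hand": 20}, {"slide": [0, 0, 0], "turn": [0, 0, 0], "hand": 20}]'

```text
clock: 16.38
eef_pos: [563.6, -29.2, 242.2]
tool_rot: [3.141, -0.0, -0.256]
force: [-0.1, -0.8, -0.5]
width: 26.8
```

>>> play_rows --targets '[{"slide": [0, 0, 2], "turn": [0, 0, 0], "hand": 20}, {"slide": [0, 0, 2], "turn": [0, 0, 0], "hand": 20}, {"slide": [0, 0, 0], "turn": [0, 0, 0], "hand": 20}]'

```text
clock: 16.75
eef_pos: [563.6, -29.1, 238.2]
tool_rot: [3.141, -0.0, -0.256]
force: [0.1, -0.4, 2.5]
width: 26.6
```

>>> play_rows --targets '[{"slide": [0, 0, 2.5], "turn": [0, 0, 0], "hand": 20}, {"slide": [0, 0, 2.5], "turn": [0, 0, 0], "hand": 20}, {"slide": [0, 0, 2.5], "turn": [0, 0, 0], "hand": 20}, {"slide": [0, 0, 2.5], "turn": [0, 0, 0], "hand": 20}]'

```text
clock: 17.25
eef_pos: [563.6, -29.0, 228.1]
tool_rot: [3.142, -0.0, -0.256]
force: [-0.6, -1.3, 4.3]
width: 27.1
```

>>> play_rows --targets '[{"slide": [0, 0, 2.5], "turn": [0, 0, 0], "hand": 20}, {"slide": [0, 0, 2.5], "turn": [0, 0, 0], "hand": 20}, {"slide": [0, 0, 2.5], "turn": [0, 0, 0], "hand": 20}, {"slide": [0, 0, 0], "turn": [0, 0, 0], "hand": 20}]'

```text
clock: 17.75
eef_pos: [563.5, -28.9, 220.4]
tool_rot: [-3.142, 0.0, -0.256]
force: [-0.1, -1.0, -0.4]
width: 27.0
```

```bash
python3 - <<'E'
from h import *
s=st();snap("side","s18");snap("scene","c18")
a=load("s18")['im'][130:260,240:340];b=load("c18")['im'][130:260,180:280]
cv2.imwrite("pics/x18.png",cv2.resize(np.hstack([a,b]),None,fx=4,fy=4,interpolation=cv2.INTER_CUBIC))
E
```

```text
t 17.75 pos [563.45 -28.89 220.36] rot [-3.14  0.   -0.26] F [-0.11 -1.04 -0.37] w 27.0
```

View pics/x18.png

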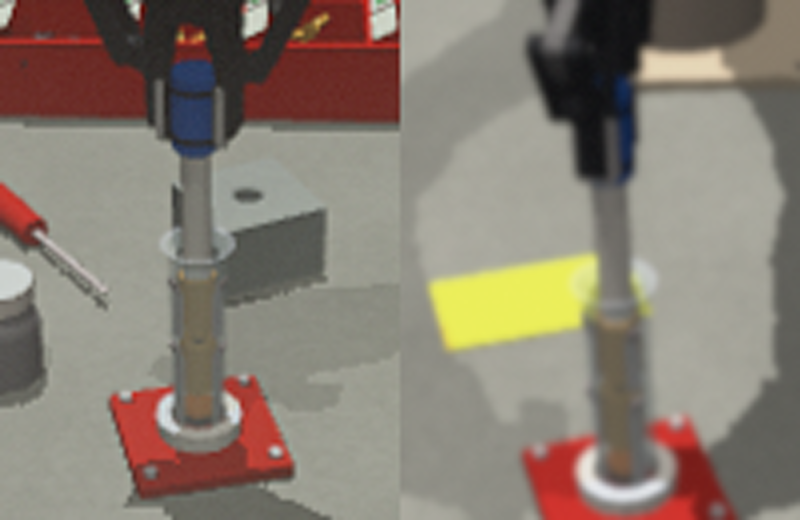

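Upper sleeve is inside the bore, below the mouth; both sleeves seem nearly touching. Continue.

>>> play_rows --targets '[{"slide": [0, 0, 2], "turn": [0, 0, 0], "hand": 20}, {"slide": [0, 0, 2], "turn": [0, 0, 0], "hand": 20}, {"slide": [0, 0, 2], "turn": [0, 0, 0], "hand": 20}, {"slide": [0, 0, 0], "turn": [0, 0, 0], "hand": 20}]'

```text
clock: 18.35
eef_pos: [563.5, -28.9, 214.6]
tool_rot: [-3.142, 0.0, -0.256]
force: [-0.0, -1.2, 1.0]
width: 26.5
```

>>> play_rows --targets '[{"slide": [0, 0, 2], "turn": [0, 0, 0], "hand": 20}, {"slide": [0, 0, 2], "turn": [0, 0, 0], "hand": 20}, {"slide": [0, 0, 0], "turn": [0, 0, 0], "hand": 20}]'

```text
clock: 18.73
eef_pos: [563.5, -28.9, 210.5]
tool_rot: [-3.142, 0.0, -0.256]
force: [-0.1, -0.3, 1.1]
width: 26.8
```

>>> play_rows --targets '[{"slide": [0, 0, 2], "turn": [0, 0, 0], "hand": 20}, {"slide": [0, 0, 2], "turn": [0, 0, 0], "hand": 20}, {"slide": [0, 0, 0], "turn": [0, 0, 0], "hand": 20}]'

```text
clock: 19.1
eef_pos: [563.7, -28.9, 207.2]
tool_rot: [-3.142, -0.001, -0.256]
force: [-1.3, 0.2, 6.3]
width: 26.8
```

>>> play_rows --targets '[{"slide": [0, 0, 1.5], "turn": [0, 0, 0], "hand": 20}, {"slide": [0, 0, 1.5], "turn": [0, 0, 0], "hand": 20}, {"slide": [0, 0, 0], "turn": [0, 0, 0], "hand": 20}]'

```text
clock: 19.48
eef_pos: [563.8, -28.9, 204.4]
tool_rot: [-3.141, -0.001, -0.256]
force: [-1.5, -0.7, 6.7]
width: 27.1
```

>>> play_rows --targets '[{"slide": [0, 0, 1.5], "turn": [0, 0, 0], "hand": 20}, {"slide": [0, 0, 1.5], "turn": [0, 0, 0], "hand": 20}, {"slide": [0, 0, 0], "turn": [0, 0, 0], "hand": 20}]'

```text
clock: 19.85
eef_pos: [563.8, -28.9, 201.4]
tool_rot: [-3.141, -0.001, -0.256]
force: [-1.3, -0.5, 7.1]
width: 26.6
```

>>> play_rows --targets '[{"slide": [0, 0, 1.3], "turn": [0, 0, 0], "hand": 20}, {"slide": [0, 0, 1.3], "turn": [0, 0, 0], "hand": 20}, {"slide": [0, 0, 0], "turn": [0, 0, 0], "hand": 20}]'

```text
clock: 20.23
eef_pos: [563.8, -28.9, 199.0]
tool_rot: [-3.141, -0.001, -0.256]
force: [-1.4, 0.3, 9.0]
width: 27.0
```

>>> play_rows --targets '[{"slide": [0, 0, 1], "turn": [0, 0, 0], "hand": 20}, {"slide": [0, 0, 1], "turn": [0, 0, 0], "hand": 20}, {"slide": [0, 0, 0], "turn": [0, 0, 0], "hand": 20}]'

```text
clock: 20.6
eef_pos: [563.8, -28.9, 196.9]
tool_rot: [-3.142, -0.001, -0.256]
force: [-2.4, -1.0, 7.3]
width: 27.0
```

>>> play_rows --targets '[{"slide": [0, 0, 1], "turn": [0, 0, 0], "hand": 20}, {"slide": [0, 0, 1], "turn": [0, 0, 0], "hand": 20}, {"slide": [0, 0, 0], "turn": [0, 0, 0], "hand": 20}]'

```text
clock: 20.98
eef_pos: [563.8, -28.9, 195.2]
tool_rot: [-3.142, -0.001, -0.256]
force: [-2.6, -0.5, 10.5]
width: 26.3
```

>>> play_rows --targets '[{"slide": [0, 0, 1], "turn": [0, 0, 0], "hand": 20}, {"slide": [0, 0, 1], "turn": [0, 0, 0], "hand": 20}, {"slide": [0, 0, 0], "turn": [0, 0, 0], "hand": 20}]'

```text
clock: 21.35
eef_pos: [564.1, -28.9, 194.1]
tool_rot: [-3.141, -0.002, -0.256]
force: [-3.0, -1.7, 15.5]
width: 26.7
```

Force now climbs with little travel at tip ≈103 mm (seat face ≈31 mm, inside the stated range). Creep on.

>>> play_rows --targets '[{"slide": [0, 0, 0], "turn": [0, 0, 0], "hand": 20}, {"slide": [0, 0, 0], "turn": [0, 0, 0], "hand": 20}]'

```text
clock: 21.6
eef_pos: [564.1, -28.9, 194.1]
tool_rot: [-3.141, -0.002, -0.256]
force: [-2.9, -0.2, 15.7]
width: 26.7
```

>>> play_rows --targets '[{"slide": [0, 0, 0.5], "turn": [0, 0, 0], "hand": 20}, {"slide": [0, 0, 0], "turn": [0, 0, 0], "hand": 20}, {"slide": [0, 0, 0], "turn": [0, 0, 0], "hand": 20}]'

```text
clock: 21.98
eef_pos: [564.1, -28.8, 194.0]
tool_rot: [-3.141, -0.002, -0.256]
force: [-3.9, -0.5, 19.0]
width: 26.6
```

```bash
python3 - <<'E'
from h import *
st();a=snap("side","s19");st();b=snap("scene","c19");st();snap("wrist","w19")
a=load("s19")['im'][130:260,240:340];b=load("c19")['im'][130:260,180:280]
cv2.imwrite("pics/x19.png",cv2.resize(np.hstack([a,b]),None,fx=4,fy=4,interpolation=cv2.INTER_CUBIC))
st()
E
```

```text
t 21.98 pos [564.15 -28.84 194.03] rot [-3.14 -0.   -0.26] F [-3.86 -0.48 18.98] w 26.6
t 22.02 pos [564.14 -28.81 194.01] rot [-3.14 -0.   -0.26] F [-4.14 -0.54 18.53] w 26.8
t 22.07 pos [564.15 -28.82 194.03] rot [-3.14 -0.   -0.26] F [-3.84 -0.92 18.55] w 27.0
t 22.12 pos [564.11 -28.81 194.02] rot [-3.14 -0.   -0.26] F [-3.9  -0.49 18.83] w 26.8
```

View pics/x19.png

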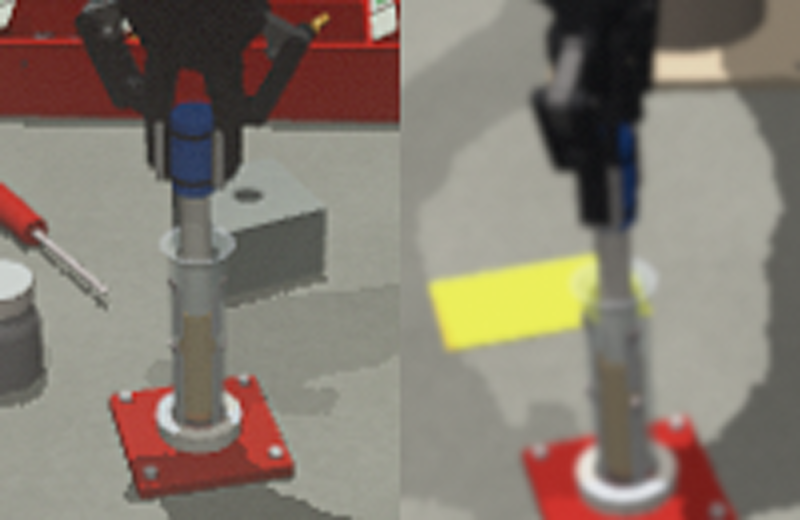

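The last 0.5 mm commanded moved the tip only 0.1 mm while force rose 3 N, well above the 12 N drag: rigid end. Brass stack reaches down to the seat in both views. Ease to ≈18 N and hold for over a second.

>>> play_rows --targets '[{"slide": [0, 0, -0.2], "turn": [0, 0, 0], "hand": 20}, {"slide": [0, 0, 0], "turn": [0, 0, 0], "hand": 20}, {"slide": [0, 0, 0], "turn": [0, 0, 0], "hand": 20}, {"slide": [0, 0, 0], "turn": [0, 0, 0], "hand": 20}, {"slide": [0, 0, 0], "turn": [0, 0, 0], "hand": 20}]'

```text
clock: 22.75
eef_pos: [564.1, -28.8, 194.0]
tool_rot: [-3.141, -0.002, -0.256]
force: [-3.0, -1.2, 17.4]
width: 26.8
```

>>> play_rows --targets '[{"slide": [0, 0, 0], "turn": [0, 0, 0], "hand": 20}, {"slide": [0, 0, 0], "turn": [0, 0, 0], "hand": 20}, {"slide": [0, 0, 0], "turn": [0, 0, 0], "hand": 20}, {"slide": [0, 0, 0], "turn": [0, 0, 0], "hand": 20}, {"slide": [0, 0, 0], "turn": [0, 0, 0], "hand": 20}]'

```text
clock: 23.38
eef_pos: [564.1, -28.9, 194.0]
tool_rot: [-3.141, -0.002, -0.256]
force: [-3.7, -0.9, 17.6]
width: 26.7
```

>>> play_rows --targets '[{"slide": [0, 0, -2], "turn": [0, 0, 0], "hand": 20}, {"slide": [0, 0, -6], "turn": [0, 0, 0], "hand": 20}, {"slide": [0, 0, -15], "turn": [0, 0, 0], "hand": 20}, {"slide": [0, 0, -30], "turn": [0, 0, 0], "hand": 20}, {"slide": [0, 0, -26], "turn": [0, 0, 0], "hand": 20}]'

```text
clock: 24.0
eef_pos: [563.9, -28.7, 272.5]
tool_rot: [-3.141, -0.001, -0.256]
force: [1.4, -0.6, -2.0]
width: 26.2
```

>>> play_rows --targets '[{"slide": [0, 0, 0], "turn": [0, 0, 0], "hand": 20}, {"slide": [0, 0, 0], "turn": [0, 0, 0], "hand": 20}]'

```text
clock: 24.25
eef_pos: [563.0, -28.9, 270.3]
tool_rot: [3.141, 0.001, -0.256]
force: [-0.2, 0.4, -1.7]
width: 26.7
```

```bash
python3 - <<'E'
from h import *
s=st();print(rel((538.7,-255.5,268),s))
a=snap("side","s20");b=snap("scene","c20");snap("wrist","w20")
a=load("s20")['im'][110:260,240:340];b=load("c20")['im'][110:260,180:280]
cv2.imwrite("pics/x20.png",cv2.resize(np.hstack([a,b]),None,fx=3.9,fy=3.9,interpolation=cv2.INTER_CUBIC))
E
```

```text
t 24.25 pos [563.   -28.94 270.29] rot [ 3.14  0.   -0.26] F [-0.23  0.36 -1.72] w 26.7
[ 33.84 225.33   2.32]
```

View pics/x20.png

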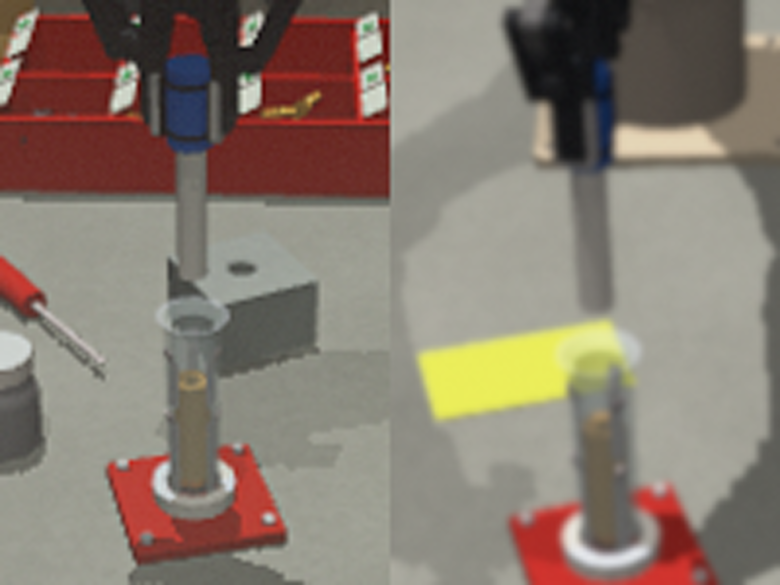

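View pics/w20.png

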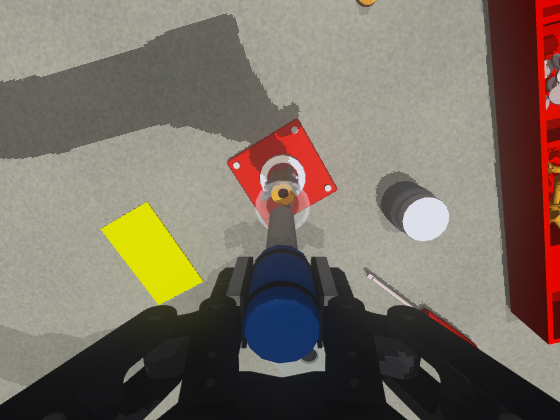

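Stack is unbroken down to the seat, rod came out clean. Carry the rod back to the holder.

>>> play_rows --targets '[{"slide": [6, 40, 0], "turn": [0, 0, 0], "hand": 20}, {"slide": [8, 55, 0], "turn": [0, 0, 0], "hand": 20}, {"slide": [9, 60, 0], "turn": [0, 0, 0], "hand": 20}, {"slide": [7, 47, 0], "turn": [0, 0, 0], "hand": 20}, {"slide": [3.8, 23, 0], "turn": [0, 0, 0], "hand": 20}]'

```text
clock: 25.02
eef_pos: [537.7, -259.0, 269.8]
tool_rot: [3.14, 0.002, -0.261]
force: [-0.2, 0.8, -1.0]
width: 26.9
```

>>> play_rows --targets '[{"slide": [0, 0, 40], "turn": [0, 0, 0], "hand": 20}, {"slide": [0, 0, 40], "turn": [0, 0, 0], "hand": 20}, {"slide": [0, 0, 0], "turn": [0, 0, 0], "hand": 20}, {"slide": [0, 0, 0], "turn": [0, 0, 0], "hand": 20}]'

```text
clock: 25.52
eef_pos: [540.2, -255.3, 191.8]
tool_rot: [3.142, -0.001, -0.256]
force: [0.4, -0.5, -1.4]
width: 26.9
```

```bash
python3 - <<'E'
from h import *
s=st();print(rel((538.7,-255.5,101.4),s))
S=load("c20");D=load("s20")
print("stack top",two(S,(180+207/3.9-.5,110+414/3.9-.5),D,(240+193/3.9-.5,110+380/3.9-.5)))
a=snap("side","s21");b=snap("scene","c21");snap("wrist","w21")
a=load("s21")['im'][100:230,250:350];b=load("c21")['im'][150:280,80:180]
cv2.imwrite("pics/x21.png",cv2.resize(np.hstack([a,b]),None,fx=4,fy=4,interpolation=cv2.INTER_CUBIC))
c=load("w21")
cv2.imwrite("pics/w21c.png",cv2.resize(c['im'][130:340,180:400],None,fx=2.7,fy=2.7,interpolation=cv2.INTER_CUBIC))
E
```

```text
t 25.52 pos [ 540.16 -255.26  191.79] rot [ 3.14 -0.   -0.26] F [ 0.41 -0.48 -1.38] w 26.9
[-1.47  0.6  90.39]
stack top (array([560.69, -30.62, 103.31]), np.float64(8.011225332689751))
```

View pics/x21.png

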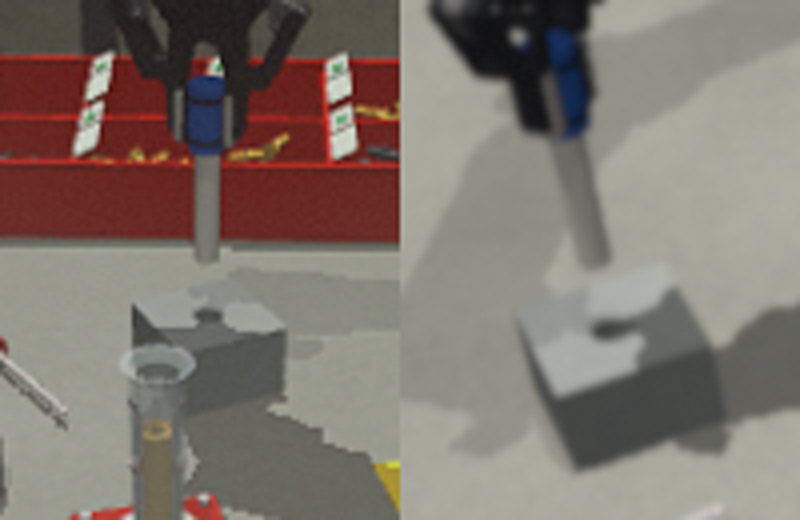

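View pics/w21c.png

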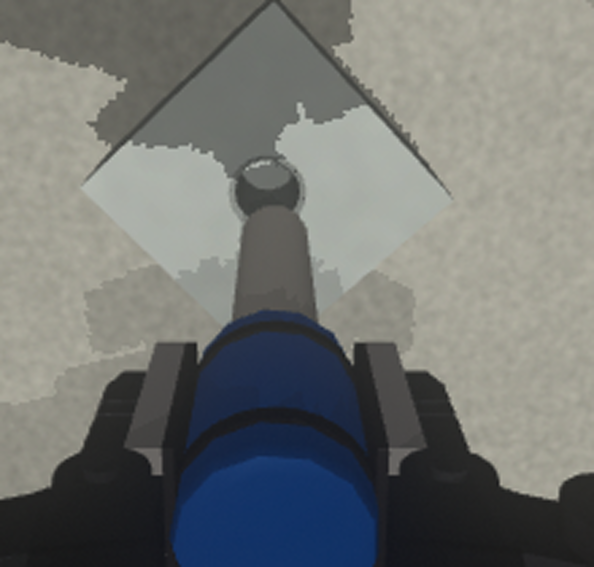

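Hole at crop (267,190), rod tip slightly right (275), agreeing with the needed −1.5 mm x correction.

>>> play_rows --targets '[{"slide": [-1.5, 0.5, 12], "turn": [0, 0, 0], "hand": 20}, {"slide": [0, 0, 12], "turn": [0, 0, 0], "hand": 20}, {"slide": [0, 0, 8], "turn": [0, 0, 0], "hand": 20}, {"slide": [0, 0, 0], "turn": [0, 0, 0], "hand": 20}, {"slide": [0, 0, 0], "turn": [0, 0, 0], "hand": 20}]'

```text
clock: 26.3
eef_pos: [538.0, -255.3, 159.0]
tool_rot: [-3.142, -0.0, -0.256]
force: [0.4, -1.2, -2.4]
width: 26.9
```

```bash
python3 - <<'E'
from h import *
s=st();print(rel((538.7,-255.5,101.4),s))
snap("wrist","w22")
c=load("w22")
cv2.imwrite("pics/w22c.png",cv2.resize(c['im'][130:340,180:400],None,fx=2.7,fy=2.7,interpolation=cv2.INTER_CUBIC))
E
```

```text
t 26.3 pos [ 538.01 -255.26  158.98] rot [-3.14 -0.   -0.26] F [ 0.37 -1.23 -2.37] w 26.9
[ 0.71  0.07 57.58]
```

View pics/w22c.png

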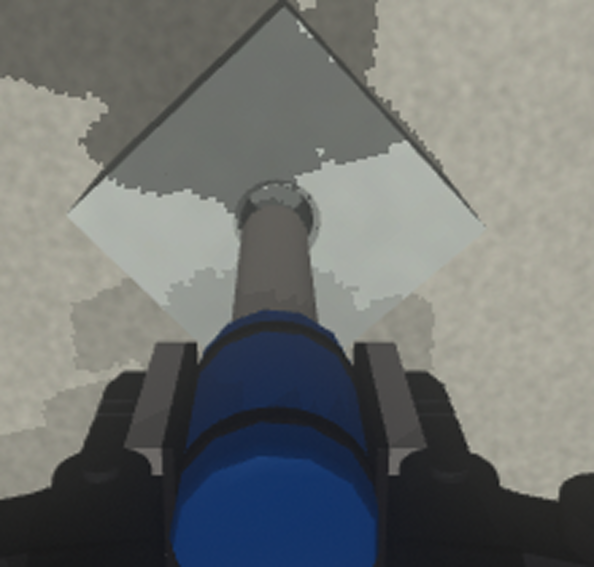

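>>> play_rows --targets '[{"slide": [0.6, 0, 5], "turn": [0, 0, 0], "hand": 20}, {"slide": [0, 0, 4], "turn": [0, 0, 0], "hand": 20}, {"slide": [0, 0, 0], "turn": [0, 0, 0], "hand": 20}, {"slide": [0, 0, 0], "turn": [0, 0, 0], "hand": 20}]'

```text
clock: 26.85
eef_pos: [538.3, -255.4, 149.9]
tool_rot: [-3.142, 0.0, -0.256]
force: [-0.1, 0.2, -1.7]
width: 26.8
```

```bash
python3 - <<'E'
from h import *
s=st();print(rel((538.7,-255.5,101.4),s))
E
```

```text
t 26.85 pos [ 538.35 -255.39  149.88] rot [-3.14  0.   -0.26] F [-0.08  0.21 -1.72] w 26.8
[ 0.37  0.02 48.48]
```

>>> play_rows --targets '[{"slide": [0.3, 0, 3], "turn": [0, 0, 0], "hand": 20}, {"slide": [0, 0, 4], "turn": [0, 0, 0], "hand": 20}, {"slide": [0, 0, 4], "turn": [0, 0, 0], "hand": 20}, {"slide": [0, 0, 0], "turn": [0, 0, 0], "hand": 20}]'

```text
clock: 27.35
eef_pos: [538.3, -255.4, 138.4]
tool_rot: [-3.141, 0.001, -0.256]
force: [0.3, -0.8, -2.4]
width: 27.1
```

Tip is 8 mm into the hole with no force. Go down.

>>> play_rows --targets '[{"slide": [0, 0, 8], "turn": [0, 0, 0], "hand": 20}, {"slide": [0, 0, 10], "turn": [0, 0, 0], "hand": 20}, {"slide": [0, 0, 8], "turn": [0, 0, 0], "hand": 20}, {"slide": [0, 0, 5], "turn": [0, 0, 0], "hand": 20}, {"slide": [0, 0, 0], "turn": [0, 0, 0], "hand": 20}]'

```text
clock: 27.98
eef_pos: [538.3, -255.4, 107.4]
tool_rot: [-3.141, 0.001, -0.256]
force: [-0.8, 0.2, -1.3]
width: 26.5
```

>>> play_rows --targets '[{"slide": [0, 0, 2.5], "turn": [0, 0, 0], "hand": 20}, {"slide": [0, 0, 2], "turn": [0, 0, 0], "hand": 20}, {"slide": [0, 0, 0], "turn": [0, 0, 0], "hand": 20}]'

```text
clock: 28.35
eef_pos: [538.6, -255.5, 103.4]
tool_rot: [3.142, 0.0, -0.256]
force: [0.3, 0.4, -1.7]
width: 26.7
```

>>> play_rows --targets '[{"slide": [0, 0, 1.2], "turn": [0, 0, 0], "hand": 20}, {"slide": [0, 0, 0.6], "turn": [0, 0, 0], "hand": 20}, {"slide": [0, 0, 0], "turn": [0, 0, 0], "hand": 20}]'

```text
clock: 28.72
eef_pos: [538.6, -255.5, 101.6]
tool_rot: [-3.142, 0.0, -0.256]
force: [0.7, -0.8, -1.4]
width: 26.2
```

Back at the original grip height; release and retreat straight up.

>>> play_rows --targets '[{"slide": [0, 0, 0], "turn": [0, 0, 0], "hand": 30}, {"slide": [0, 0, 0], "turn": [0, 0, 0], "hand": 40}, {"slide": [0, 0, 0], "turn": [0, 0, 0], "hand": 55}, {"slide": [0, 0, 0], "turn": [0, 0, 0], "hand": 65}, {"slide": [0, 0, 0], "turn": [0, 0, 0], "hand": 65}]'

```text
clock: 29.35
eef_pos: [538.6, -255.5, 101.6]
tool_rot: [-3.142, -0.0, -0.256]
force: [0.0, -0.9, 0.7]
width: 64.9
```

>>> play_rows --targets '[{"slide": [0, 0, -25], "turn": [0, 0, 0], "hand": 65}, {"slide": [0, 0, -45], "turn": [0, 0, 0], "hand": 65}, {"slide": [0, 0, -50], "turn": [0, 0, 0], "hand": 65}, {"slide": [0, 0, -30], "turn": [0, 0, 0], "hand": 65}, {"slide": [0, 0, 0], "turn": [0, 0, 0], "hand": 65}]'

```text
clock: 29.98
eef_pos: [540.2, -256.1, 254.4]
tool_rot: [3.141, -0.006, -0.256]
force: [0.2, -1.0, 0.6]
width: 64.9
```

>>> play_rows --targets '[{"slide": [0, 0, 0], "turn": [0, 0, 0], "hand": 65}, {"slide": [0, 0, 0], "turn": [0, 0, 0], "hand": 65}]'

```text
clock: 30.22
eef_pos: [537.8, -255.2, 250.2]
tool_rot: [-3.141, 0.003, -0.256]
force: [0.5, -0.3, 0.6]
width: 64.9
```

```bash
python3 - <<'E'
from h import *
s=st()
snap("side","s23");snap("scene","c23");snap("wrist","w23")
a=load("s23")['im'][130:260,250:350];b=load("c23")['im'][160:290,80:180];e=load("c23")['im'][160:290,190:290]
cv2.imwrite("pics/x23.png",cv2.resize(np.hstack([a,b,e]),None,fx=2.6,fy=2.6,interpolation=cv2.INTER_CUBIC))
for n in("c0","s0"):pass
for o,n in(("scene0","c23"),("side0","s23")):
    for lo,hi in (((105,120,40),(130,255,255)),((10,100,60),(25,255,255))):
        f=lambda q:[np.round(b[1],1).tolist() for b in blobs(load(q)['im'],lo,hi,20)[1] if b[1][1]>130 and 100<b[1][0]<430]
        print(o,f(o),f(n))
E
```

```text
t 30.23 pos [ 537.77 -255.2   250.17] rot [-3.14  0.   -0.26] F [ 0.53 -0.26  0.62] w 64.9
scene0 [[126.7, 206.5]] [[126.7, 206.3]]
scene0 [[350.3, 210.2], [318.1, 290.1], [420.2, 296.3], [408.7, 291.7], [173.1, 365.1]] [[214.2, 205.2], [231.8, 202.0], [318.1, 290.0], [420.2, 296.4], [408.8, 291.8], [173.2, 365.1]]
side0 [[301.8, 151.1], [302.1, 159.7]] [[301.9, 151.4], [301.5, 160.0]]
side0 [[314.8, 137.1], [176.4, 204.6], [224.9, 276.3], [346.3, 319.2], [190.3, 343.0], [173.1, 343.7], [178.4, 351.0], [196.7, 353.8], [167.3, 359.9], [188.8, 366.4], [173.4, 371.1], [180.7, 379.9], [161.1, 379.6]] [[314.8, 137.1], [176.4, 204.6], [365.0, 231.0], [224.8, 276.4], [190.2, 343.0], [173.1, 343.7], [178.4, 351.0], [196.7, 353.8], [167.3, 359.9], [188.8, 366.4], [173.4, 371.1], [180.6, 380.0], [161.1, 379.6]]
```

View pics/x23.png

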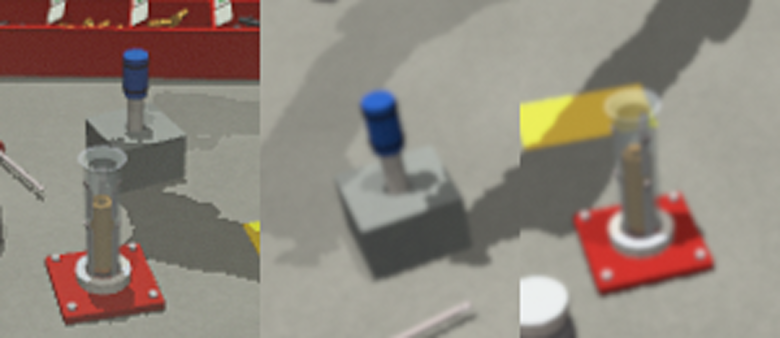

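View pics/s23.png

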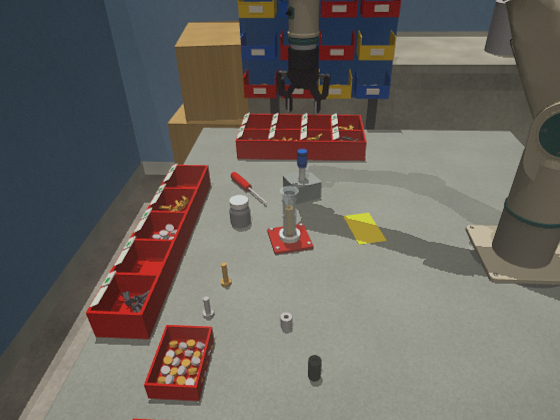

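```bash
python3 - <<'E'
from h import *
D=load("s23");S=load("c23")
for z in(100,103,106):print(z,proj(D,(562,-29,z)),proj(S,(562,-29,z)))
a=load("s23")['im'][180:245,270:310]
b=load("c23")['im'][190:255,215:255]
cv2.imwrite("pics/x24.png",cv2.resize(np.hstack([a,b]),None,fx=9,fy=9,interpolation=cv2.INTER_CUBIC))
E
```

```text
100 [289.27 207.01] [234.41 218.88]
103 [289.26 205.99] [234.33 217.75]
106 [289.26 204.97] [234.26 216.61]
```

View pics/x24.png

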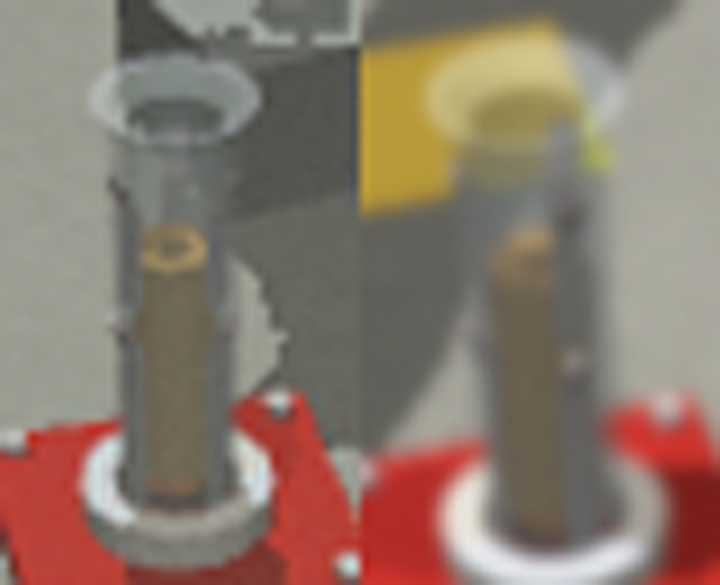

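Stack top at side pixel (289,207), i.e. z ≈ 100–103 mm, matches the tip height at the bottom, with no gap visible. The rod handle is within 0.5 px of its starting place and the bystanders look unmoved. Handing in.

```bash
python3 - <<'E'
from cell import *
print(finish_job())
E
```

```text
the job is handed in; nothing more can be done
None
```

I set the loose sleeve upright in the tube mouth, pushed both sleeves down to the seat's rigid end with the rod, and put the rod back in its holder. I handed the job in at about 30 s; the system reports no verdict.

**Bottom reached:** drag was about 8 N on the way down. At the bottom, another 0.5 mm of commanded travel moved the tip under 0.1 mm and raised the force 3 N, to about 19 N. I then eased back slightly and held 17.5 N measured at the wrist for 1.25 s. Adding the rod's weight, that is roughly 19 N on the sleeves; the highest was about 20 N.

**Last checks:**
- **Sleeves:** the stack top is at about 100–103 mm by the side camera, and the rod tip was at 102.7 mm at the bottom. No gap between the sleeves is visible.
- **Rod:** the handle is within about 0.6 px of where it started in both outside views, and the gripper is open and well clear.
- **Other things on the table:** the brass bolt is at its old pixel position; the others look unmoved by eye.

**Not certain:** the seat's travel can't be read directly; I infer it from force and height. One two-camera measurement of the stack top had rays missing each other by 8 mm, probably from blurry viewing through the clear tube. Its height (103.3 mm) still agreed.

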